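# Stamp a sample canister's lid on the treadle press

### The arm

A 7-joint arm with a two-finger parallel gripper is mounted at the origin on the work surface. World frame = base frame: x ahead of the robot, y to its left, z up, the work surface at z = 0. Lengths are in m, angles in rad, forces in N, time in s.
With the tool pointing down it reaches from about 0.4 to 0.85 m from the base axis. Payload 4.5 kg.
Tool frame: the origin (TCP) lies at the very end of the fingers, on their centre line; the grasp point (between the pads) lies 19 mm behind it (robot.grip_point_offset is the distance from the TCP to the grasp point, in m); z points along the fingers, y is the line along which they close (so a half turn about z gives the same grasp; the last joint's range is limited). The gripper opens to 88 mm and grips with 3 to 60 N. Pads are 18 mm wide; open, the fingers measure 123 mm over their backs; the gripper's body (75 mm by 187 mm) begins 45 mm behind the grasp point.
Start: joints at [1.326, 0.689, -0.195, 1.565, 0.157, 0.902, -0.215], TCP at [0.172, -0.601, 0.239] pointing down, gripper open.
Joint ranges: [-3.01, 3.01], [-0.46, 2.08], [-1.47, 1.51], [0.13, 2.56], [-1, 4.14], [0.04, 2.09], [-2.66, 2.66]. Speed limits (rad/s): [2.57, 2.57, 3.14, 3.14, 3.14, 3.14, 3.14].

### API

Orientations are given as a rotation vector (axis times angle).
In Python, from plant import robot gives the robot as it stands.
- The arm moves only by the tool apply_moves, never from a script. Its argument "plan" is a list of rows, each a list of 5 numbers: the opening, from -1 (shut) to 1 (fully open), then the shift along the tool's x, y, z each as a share of 40 mm, from -1 to 1, then the turn about the tool's z as a share of 90 degrees, from -1 to 1. A call has exactly 10 rows; each row shifts and turns the commanded pose from where the row before left it, along the tool's axes as they then stand; what a row does not reach is not made up. A row lasts 1/10 s, in which the tool goes at most 50 mm and 8.59 degrees, less where a joint would pass 70% of its speed; a pose out of reach is approached as far as the arm can. A call with a number of a shift or a turn outside -1 to 1 is refused whole. A call with a gripper value outside its range is refused whole. The fingers move at their own pace and stop on an object; "squeeze" is the grip in N (left out, the last holds). Time passes only in rows, so rows that do not move let the fingers close, or fill a call up. It gives the time, the measured TCP pose, the force, the opening and the grip force at its end, in the units of the state.
- robot.observe(): the state, without advancing time (a new reading comes with each control period).
- robot.capture(name): name is "scene" or "top" or "wrist"; returns a dict with "image" (420x560x3 uint8, red, green, blue), "range_z" (420x560 float32, m along the optical axis (not along the pixel's ray), 0 where there is no reading), "camera_matrix" (3x3 intrinsics, pixels), "k1" (the pictures are not rectified: a ray, as slopes to the right and down, at radius r is drawn at 1 + k1 r^2 times it, then the intrinsics apply), "position" and "rotation" of the camera in the world. Camera axes: x right, y down, z forward; pixel columns grow to the right and rows downward; lengths in m; the calibration is good to about 2 mm. A picture is of the moment at which its call begins.
- robot.finish_job(): hands the job in; it is judged then, once.
The state is a dict: "time_s": time; "joints": joint angles; "qd": joint speeds; "joint_efforts": joint torques, N m; "tool_pos": TCP position; "tool_rot": TCP orientation; "wrist_force": force on the tool from outside, world axes, zero at the start; "ft_torque": the same for the moment, N m; "width": finger opening in m; "grasp_force": force on a finger pad.
Only numpy, scipy, OpenCV 4.12 (cv2) and the standard library are available. Lean on these libraries where they do the work, as an engineer would, in place of code of your own. Each camera call takes 0.05 s, during which the arm holds its last target. There are 200 camera calls.

### The job

Tip the canister's loose lid up on one edge to vent it, lift it off and lay it, handle up, in the middle of the marking press's bed with the handle bar crosswise to the press. Let go of it, then press the treadle at the front of the press, under the wire guard, fully down to its stop so that the stamp marks the lid, and let the treadle come back up. Leave the canister standing where it is and do not disturb the spot plate, spatula, reagent jar or wash bottle.

Things in the scene. Friction and masses are not known exactly. Their poses are not given: they have to be found in the camera images.
- press: Marking press, bolted down: grey housing 185 mm deep (local x -70 to +115), 170 wide (y), 108 high, with a 12 mm steel bed plate on top (x and y -85 to +85, upper face z = 120). Origin: on the table below the middle of the bed; x points from its front (treadle side, roughly to the robot's right) to its back, y to its left, z up.
- guard (a point): Middle of the crossbar of the wire guard: a U of 8 mm rod, 144 mm wide, that stands out level over the treadle 30 mm beyond the bed's front edge (press x = -115, z = 114 mm). Reach the treadle from in front, under the crossbar, with the tool tilted 30 to 45 degrees, tips pointing along the press's +x.
- stamp_foot: Stamp foot on the stamp arm; origin at the arm's hinge (press x = 110, z = 150 mm) between two posts (x 90 to 120, y to +-38, 155 high). At rest the arm leans backwards, clear of the bed, top about 240 mm above the table. As the treadle goes down it swings forward and its stamp foot, 20 mm across, lands on the lid, 34 mm behind the bed's middle.
- bed (a point): Middle of the upper face of the press's bed, 120 mm above the table; axes as the press.
- pedal_pad (a point): Point to press on the treadle: upper face, mid-width, 11 mm behind its front edge, 51 mm above the table when up, about 32 when down. The treadle is a dark steel plate 110 mm wide, 8 thick (12 at the front edge), hinged about the press's y at press x = -60, z = 45 mm and reaching to x = -126 mm, under and 11 mm beyond the guard.
- pedal (a joint): Treadle angle: 0 up (spring holds it there), 0.35 rad fully down on its stop. Needs about 15 to 25 N at the pad.
- canister: Open round steel canister, loose, outer diameter 112 mm, wall 4 mm, 100 mm high. Origin: centre of its underside, z up.
- lid: Steel lid: disc 120 mm across, 6 thick (local z 6 to 12 mm) over a plug 90 mm across, 6 high (z 0 to 6), loose in the canister's mouth. A handle bar stands on it in the middle: 14 mm thick (local x), 70 long (local y), 30 high (z 12 to 42). Origin: centre of the plug's underside, 94 mm above the table when on the canister. About 0.16 kg.
- spot_plate: Bystander: white ceramic spot plate 85 x 115 x 12 mm, origin under its centre.
- spatula: Bystander: steel spatula 170 mm long lying on the table between press and canister, origin under its middle.
- reagent: Bystander: amber reagent jar, 52 mm in diameter, 100 mm high, origin under its centre.
- wash_bottle: Bystander: white wash bottle, 76 mm in diameter, 200 mm high, origin under its centre.

How it is judged:
On the way, in this order (a step that is already met when the one before it is completed fails the run):
1. The lid is tipped up by at least 10 degrees for 0.1 s while it is still at the canister's mouth (its centre less than 35 mm above where it sat and within 30 mm sideways) (angle between lid's own z axis and vertical above 0.175 rad and z of lid in the frame of canister between 0.09 and 0.129 m and horizontal distance between lid and canister below 0.03 m), for 0.1 s.
2. The lid lies flat on the bed, handle up, centre within 15 mm of the bed's middle, the handle bar crosswise (within 17 degrees of the press's y axis), let go, the treadle still up (z of lid in the frame of bed between -0.004 and 0.004 m and horizontal distance between lid and bed below 0.015 m and angle between lid's own z axis and vertical below 0.06 rad and angle between the y axis of lid and the y axis of press, either way round below 0.3 rad and contact force between the fingers and lid below 0.1 N and linear speed of lid below 0.02 m/s and value of joint pedal below 0.06 rad), for 0.3 s.
3. The treadle is held fully down on its stop (at least 0.33 of 0.35 rad) for 0.3 s by the gripper's fingers, with the stamp on the lid and the lid still in its place and not held (z of lid in the frame of bed between -0.004 and 0.004 m and horizontal distance between lid and bed below 0.015 m and angle between lid's own z axis and vertical below 0.06 rad and angle between the y axis of lid and the y axis of press, either way round below 0.3 rad and value of joint pedal above 0.33 rad and contact force between lid and stamp_foot above 0.15 N and contact force between the fingers and press above 1 N and contact force between the fingers and lid below 0.1 N), for 0.3 s.
At the end, for the whole second after the job is handed in: The stamped lid lies at rest flat on the press's bed, handle up, its centre within 15 mm of the bed's middle and its handle bar within 17 degrees of crosswise (the press's y axis); the treadle is back up (below 0.06 rad); the canister stands upright on the table within 40 mm of where it was (z of lid in the frame of bed between -0.004 and 0.004 m and horizontal distance between lid and bed below 0.015 m and angle between each of lid, canister's own z axis and vertical below 0.06 rad and angle between the y axis of lid and the y axis of press, either way round below 0.3 rad and value of joint pedal below 0.06 rad and height (world z) of canister below 0.01 m and distance of canister from where it was at the start of the episode below 0.04 m and linear speed of each of lid, canister below 0.02 m/s); the robot touches nothing.
It fails at once if The canister is tipped by more than 15 degrees (angle between canister's own z axis and vertical above 0.26 rad).
It fails at once if The lid is turned or tipped by more than 60 degrees from level (angle between lid's own z axis and vertical above 1.05 rad).
It fails at once if A bystander (spot plate, spatula, jar or wash bottle) is moved by more than 30 mm (distance of any of spot_plate, spatula, reagent, wash_bottle from where it was at the start of the episode above 0.03 m).
It also fails if it takes over 64 s, if anything falls off the work surface, if the arm or the gripper's body presses on something with over 40 N, if the wrist force passes 120 N, or if a joint passes its speed limit or range.

## Working session

There is one attempt and no reset: what is moved stays moved. The work goes in short steps, Python scripts to look and compute and a tool call to move; the robot and the scene stay as the last step left them, time stands still between calls to the robot, and variables do not carry over. Pictures are saved under pics/ and viewed, at most 10 in all, crops included, and the job is handed in when it is done.

Besides the shell and the picture viewer there is one more tool, called as name(argument=value, ...) on one line, values as JSON. apply_moves: Moves the arm, as the interface text tells. Its arguments: {"type":"object","properties":{"plan":{"type":"array"},"squeeze":{"type":"number"}},"required":["plan"]}

```bash
mkdir -p pics; ls
cat > h.py <<'E'
import numpy as np, cv2
from scipy.spatial.transform import Rotation as R
from plant import robot
def save(c,n): cv2.imwrite(f'pics/{n}.png',cv2.cvtColor(c['image'],cv2.COLOR_RGB2BGR))
def ray(c,u,v):
    K=np.array(c['camera_matrix']); d=np.array([float(c['k1']),0,0,0])
    p=cv2.undistortPoints(np.array([[[u,v]]],float),K,d)[0,0]
    return np.array([p[0],p[1],1.])
def pt(c,u,v,z=None):
    r=ray(c,u,v); o=np.array(c['position']); M=np.array(c['rotation']); w=M@r
    if z is None: return o+w*float(c['range_z'][int(round(v)),int(round(u))])
    return o+w*(z-o[2])/w[2]
def cloud(c):
    K=np.array(c['camera_matrix']); d=np.array([float(c['k1']),0,0,0]); h,w=c['range_z'].shape
    uv=np.stack(np.meshgrid(np.arange(w),np.arange(h)),-1).reshape(-1,1,2).astype(float)
    p=cv2.undistortPoints(uv,K,d)[:,0]; r=np.c_[p,np.ones(len(p))]*c['range_z'].reshape(-1,1)
    return (r@np.array(c['rotation']).T+np.array(c['position'])).reshape(h,w,3)
E
python3 - <<'E'
from h import *
import pickle
D={n:robot.capture(n) for n in('scene','top','wrist')}
pickle.dump(D,open('d0.pkl','wb'))
for n in D: save(D[n],n+'0'); print(n,D[n]['position'],np.array(D[n]['rotation']).round(3).tolist(),D[n]['camera_matrix'][0],D[n]['k1'])
print(robot.observe())
E
```

```text
pics
scene [1.1177721  0.51863391 0.86183016] [-1.004, -2.488, 1.035] [387.7542326    0.         274.41268261] -0.00598813277475694
top [ 0.40656074 -0.02860546  1.27996222] [-2.1, 2.137, -0.172] [464.01974846   0.         275.82733894] -0.0948257447990276
wrist [ 0.25041822 -0.57832127  0.38388528] [2.296, -1.729, -0.28] [301.35942165   0.         279.72800675] -0.06541345458978727
{'time_s': 0.15, 'joints': array([ 1.32581516,  0.68980957, -0.19455345,  1.56605699,  0.15729462,
        0.90247818, -0.21507796]), 'qd': array([ 0.00143496, -0.00351773, -0.00040412, -0.00268808, -0.00063171,
       -0.00076462,  0.00136223]), 'joint_efforts': array([-1.57157847e-03, -5.27860987e+01, -1.26807790e+00, -1.53586328e+01,
       -5.23711578e-02,  3.91080743e-03,  1.12721250e-04]), 'tool_pos': array([ 0.17184803, -0.60043702,  0.23809636]), 'tool_rot': array([-3.10977651e+00, -4.36458766e-01,  4.10204735e-04]), 'wrist_force': array([ 0.58235721,  0.04724919, -0.25626975]), 'ft_torque': array([0.02812056, 0.03109809, 0.05112905]), 'grasp_force': 0.0, 'width': 0.08824106825858251}
```

```bash
sed -i "s/M=np.array(c\['rotation'\])/M=R.from_rotvec(c['rotation']).as_matrix()/; s/np.array(c\['rotation'\]).T/R.from_rotvec(c['rotation']).as_matrix().T/" h.py; cat h.py | tail -14 | grep from_rotvec
```

```text
r=ray(c,u,v); o=np.array(c['position']); M=R.from_rotvec(c['rotation']).as_matrix(); w=M@r
    return (r@R.from_rotvec(c['rotation']).as_matrix().T+np.array(c['position'])).reshape(h,w,3)
```

View pics/top0.png

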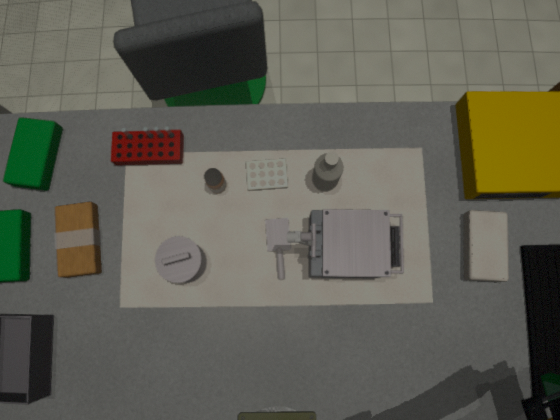

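View pics/scene0.png

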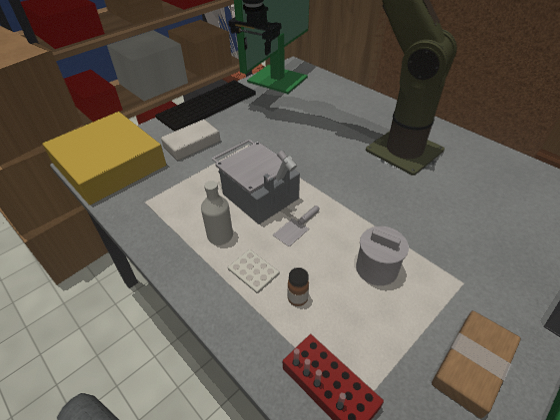

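The top view shows the lid on the canister at (178,260), with the handle bar running nearly left-right. The press bed is at (356,243), the stamp arm at (297,238) on its left, and the guard/treadle on its right at (398,245). The spatula is at (279,245), the jar at (214,178), the wash bottle at (328,170) and the spot plate at (267,174). The scene view agrees with this: the canister is at (382,255) and the press at (258,178).

Run:
```python
from h import *
import pickle
D=pickle.load(open('d0.pkl','rb'))
for n in('top','scene'):
    P=cloud(D[n]); ok=D[n]['range_z']>0; X=P.reshape(-1,3)[ok.ravel()]
    print(n)
    def sel(lo,hi):
        return X[((X>lo)&(X<hi)).all(1)]
    def rect(Q):
        r=cv2.minAreaRect(Q[:,:2].astype(np.float32)*1000);return [np.round(a,1) for a in r]
    # lid
    L=sel([.15,0.1,.10],[.55,.45,.2])
    print('z hist',np.histogram(L[:,2],bins=np.arange(.09,.16,.005)))
    d=L[(L[:,2]>.096)&(L[:,2]<.113)]; print('disc',cv2.minEnclosingCircle(d[:,:2].astype(np.float32)*1000), np.median(d[:,2]))
    h=L[L[:,2]>.128]; print('handle',rect(h),np.median(h[:,2]))
    T=sel([.2,-.45,.112],[.6,.0,.127]); 
    print('bed',rect(T),np.median(T[:,2]))
    A=sel([.2,-.3,.14],[.6,.0,.3]); print('arm',rect(A),A[:,2].max(),A.mean(0))
    for nm,lo,hi in(('jar',[.45,.05,.02],[.62,.25,.15]),('bottle',[.45,-.2,.02],[.62,-.05,.3])):
        Q=sel(lo,hi);print(nm,cv2.minEnclosingCircle(Q[:,:2].astype(np.float32)*1000),Q[:,2].max())
    S=sel([.2,-.1,.0035],[.5,.15,.03]);print('spat',rect(S),S[:,2].max())
    G=sel([.2,-.45,.03],[.6,-.24,.112]);print('front',rect(G))
```

```text
top
z hist (array([  0,   0, 483, 892,  57,   7,  10,   9,  75,  75,   3,   0,   0,
         0]), array([0.09 , 0.095, 0.1  , 0.105, 0.11 , 0.115, 0.12 , 0.125, 0.13 ,
       0.135, 0.14 , 0.145, 0.15 , 0.155, 0.16 ]))
disc ((502.8883056640625, 244.00238037109375), 60.674076080322266) 0.10588619033199342
handle [array([501.8, 242.9]), array([15.1, 69.4]), np.float64(12.4)] 0.13493369360186658
bed [array([ 525.9, -207.5]), array([239.6, 149.4]), np.float64(88.9)] 0.11975920682615204
arm [array([539.3, -75.6]), array([86. , 81.5]), np.float64(88.2)] 0.2392172058085631 [ 0.53814407 -0.08066124  0.19033428]
jar ((506.14825439453125, 232.3745880126953), 57.39685821533203) 0.14242656396145992
bottle ((534.59033203125, -148.074951171875), 99.12470245361328) 0.2392172058085631
spat [array([350.2,  24.7]), array([299.4, 249.3]), np.float64(0.1)] 0.023679270655945883
front [array([ 506.8, -308.2]), array([ 65.6, 162.2]), np.float64(61.8)]
scene
z hist (array([  0,   0,  84, 861,  79,  37,  39,  34,  64, 103,   2,   0,   0,
         0]), array([0.09 , 0.095, 0.1  , 0.105, 0.11 , 0.115, 0.12 , 0.125, 0.13 ,
       0.135, 0.14 , 0.145, 0.15 , 0.155, 0.16 ]))
disc ((502.6408996582031, 246.34291076660156), 61.02362823486328) 0.10724651328101453
handle [array([504.7, 247.6]), array([16.5, 69.9]), np.float64(16.0)] 0.1355935221730198
bed [array([ 525., -206.]), array([241.5, 149.3]), np.float64(89.9)] 0.12042867175046768
arm [array([541.2, -78. ]), array([71.6, 91.7]), np.float64(14.5)] 0.23761571259237513 [ 0.55131907 -0.07029838  0.19280097]
jar ((507.2237243652344, 236.88319396972656), 58.00680923461914) 0.1421912619526502
bottle ((537.6796875, -145.7253875732422), 98.26358032226562) 0.23761571259237513
spat [array([349.8,  23.5]), array([298.7, 246.7]), np.float64(0.4)] 0.029987382858875034
front [array([ 535.6, -325. ]), array([  9.8, 108.3]), np.float64(87.6)]
```

Run:
```python
from h import *
import pickle
D=pickle.load(open('d0.pkl','rb'))
for n in('top','scene'):
    c=D[n];P=cloud(c)
    m=((P[...,2]>.1155)&(P[...,2]<.1245)&(P[...,1]<0)&(P[...,1]>-.4)&(P[...,0]>.3)&(P[...,0]<.75)).astype(np.uint8)
    m=cv2.morphologyEx(m,cv2.MORPH_OPEN,np.ones((5,5),np.uint8))
    k,l,s,ce=cv2.connectedComponentsWithStats(m); i=1+np.argmax(s[1:,4]); m=(l==i)
    q=P[m][:,:2].astype(np.float32)*1000; print(n,'bed',cv2.minAreaRect(q),s[i],P[m][:,2].mean())
    # edges: in x: PCA-free, fit lines on left/right sides by rows
    # handle PCA
    h=(P[...,2]>.13)&(P[...,2]<.145)&(P[...,1]>.15)&(P[...,1]<.35)
    H=P[h][:,:2]; ev,V=np.linalg.eigh(np.cov(H.T)); print('handle ang',np.degrees(np.arctan2(V[1,1],V[0,1])),H.mean(0))
    # front things: print extent by heights
    for lo,hi in((.03,.06),(.105,.1145)):
        f=(P[...,2]>lo)&(P[...,2]<hi)&(P[...,1]<-.285)&(P[...,1]>-.4)&(P[...,0]>.35)&(P[...,0]<.65)
        if f.sum()>20:
            F=P[f]; print(lo,f.sum(),cv2.minAreaRect(F[:,:2].astype(np.float32)*1000),F[:,2].mean())
    sp=(P[...,2]>.002)&(P[...,2]<.03)&(P[...,1]>-.06)&(P[...,1]<.1)&(P[...,0]>.38)&(P[...,0]<.65)
    m=cv2.morphologyEx(sp.astype(np.uint8),cv2.MORPH_OPEN,np.ones((3,3),np.uint8))>0
    if m.sum(): print('spat',cv2.minAreaRect(P[m][:,:2].astype(np.float32)*1000),P[m][:,2].max())
    for z0,z1,nm,y0,y1 in((.09,.11,'jar',.1,.2),(.14,.25,'bottle',-.2,-.05)):
        f=(P[...,2]>z0)&(P[...,2]<z1)&(P[...,0]>.58)&(P[...,1]>y0)&(P[...,1]<y1)
        if f.sum(): print(nm,cv2.minEnclosingCircle(P[f][:,:2].astype(np.float32)*1000),P[f][:,2].max())
g=cv2.imread('pics/top0.png')[190:300,290:420]
cv2.imwrite('pics/cropbed.png',cv2.resize(g,None,fx=6,fy=5.4,interpolation=cv2.INTER_CUBIC))
```

```text
top bed ((535.0623779296875, -209.50030517578125), (169.56869506835938, 167.60105895996094), 88.809814453125) [ 323  210   68   67 3388] 0.11993942704309994
handle ang 103.4345879197385 [0.50203556 0.24293928]
0.03 357 ((532.0143432617188, -322.41241455078125), (23.24770736694336, 108.29238891601562), 88.799560546875) 0.04986532760286168
0.105 40 ((533.2023315429688, -306.48785400390625), (41.34395217895508, 147.41073608398438), 88.34077453613281) 0.11352482356566691
spat ((528.2608642578125, -20.20037841796875), (153.50685119628906, 44.2403450012207), 7.663931846618652) 0.025845170235069714
jar ((720.1212768554688, 159.541015625), 23.747787475585938) 0.10602490955552546
bottle ((733.1446533203125, -144.80279541015625), 30.72808265686035) 0.20524337807961568
scene bed ((537.9072875976562, -208.7498779296875), (177.15863037109375, 173.6222381591797), 89.63813781738281) [ 217  143   64   48 1763] 0.1205020752641718
handle ang -177.66444827566187 [0.03631638 0.22955323]
0.105 24 ((540.2677001953125, -317.92449951171875), (141.09921264648438, 19.11574935913086), 5.869682312011719) 0.11324870165616946
spat ((535.5531005859375, -5.494174957275391), (66.4255599975586, 171.90855407714844), 85.8910903930664) 0.022929609980482546
jar ((722.40478515625, 161.33262634277344), 23.615062713623047) 0.10376943808031458
bottle ((669.616943359375, -123.342041015625), 93.61139678955078) 0.2035127107673972
```

View pics/cropbed.png

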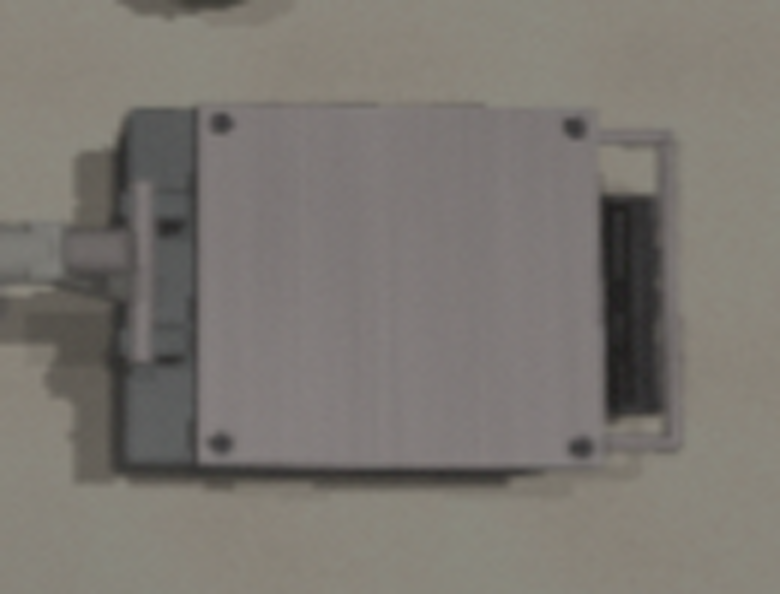

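The crop shows the bed plate with its four screws at crop (221,123), (574,127), (220,443) and (582,446). The treadle and guard are on the right and the stamp posts on the left. On the way to the lid I'll look at the bed closer with the wrist camera.

apply_moves(plan=[[1,0.9,-0.65,-0.4,0],[1,0.95,-0.7,-0.4,0],[1,0.95,-0.7,-0.4,0],[1,0.95,-0.7,-0.4,0],[1,0.95,-0.7,-0.4,0],[1,0.95,-0.7,0,0],[1,0.95,-0.7,0,0],[1,0.95,-0.7,0,0],[1,0.95,-0.7,0,0],[1,0,0,0,0]], squeeze=10)

```text
time_s: 1.15
tool_pos: [0.4349, -0.2597, 0.3189]
tool_rot: [-3.105, -0.456, -0.006]
wrist_force: [0.9, -0.2, -0.4]
width: 0.0884
grasp_force: 0.0
```

Run:
```python
from h import *
import pickle
o=robot.observe();print(o['time_s'],o['tool_pos'],o['tool_rot'],o['joints'].round(3))
c=robot.capture('wrist');pickle.dump(c,open('w1.pkl','wb'));save(c,'w1');print(c['position'])
D=pickle.load(open('d0.pkl','rb'))['top']
for x,y in((221,123),(574,127),(220,443),(582,446)): print(pt(D,290+(x+.5)/6-.5,190+(y+.5)/5.4-.5,.121).round(4))
```

```text
1.15 [ 0.43491699 -0.25967424  0.31892701] [-3.10490033 -0.45626098 -0.00631997] [ 0.608  0.435 -0.237  1.806  0.119  0.913 -0.96 ]
[ 0.51263675 -0.23697219  0.46517502]
[ 0.6131 -0.1368  0.121 ]
[ 0.6083 -0.2863  0.121 ]
[ 0.4637 -0.1314  0.121 ]
[ 0.4592 -0.2815  0.121 ]
```

View pics/w1.png

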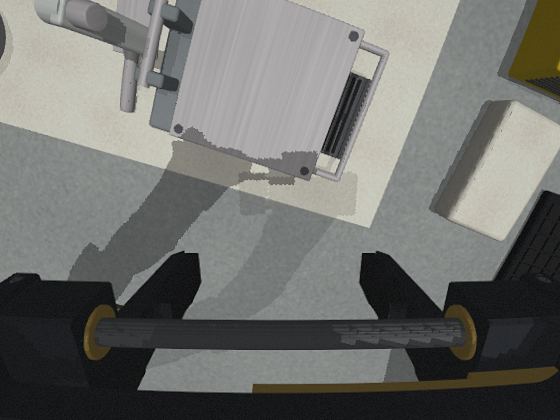

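The wrist view shows three bed screws at (178,128), (304,170) and (354,36). The guard crossbar runs from (386,55) to (339,180), and the treadle front edge is just inside it.

Run:
```python
from h import *
import pickle
c=pickle.load(open('w1.pkl','rb'))
for u,v in((178,128),(304,170),(354,36)): print(pt(c,u,v,.121).round(4), pt(c,u,v).round(4))
for u,v in((386,55),(339,180)): print('g',pt(c,u,v,.116).round(4))
q={};D=pickle.load(open('d0.pkl','rb'))['top']
```

```text
[ 0.4642 -0.132   0.121 ] [ 0.4643 -0.1322  0.1219]
[ 0.4593 -0.2814  0.121 ] [ 0.4593 -0.2814  0.1206]
[ 0.6083 -0.2875  0.121 ] [ 0.6085 -0.2876  0.1204]
g [ 0.6027 -0.3274  0.116 ]
g [ 0.4593 -0.3254  0.116 ]
```

```bash
cat >> h.py <<'E'
def go(xyz,yaw=None,n=10,turnfirst=False):
    """print the rows (tool axes, shares) to reach xyz with tool x at yaw deg, tool pointing as it does now"""
    o=robot.observe(); M=R.from_rotvec(o['tool_rot']); p=o['tool_pos']; x=M.apply([1,0,0])
    cur=np.degrees(np.arctan2(x[1],x[0])); print('yaw',cur.round(2),'tilt',np.degrees(np.arccos(-M.apply([0,0,1])[2])).round(2),'pos',p.round(4),'t',o['time_s'])
    t=0 if yaw is None else -((yaw-cur+180)%360-180)/n
    d=(np.array(xyz)-p)/n
    for i in range(n):
        s=M.inv().apply(d)/.04; print(s.round(2).tolist(),round(t/90,3)); M=M*R.from_rotvec([0,0,np.radians(t)])
        if t==0: print('x',n);break
E
python3 -c "
from h import *
go([.51,.15,.31],103.4,10)"
```

```text
yaw 16.43 tilt 0.1 pos [ 0.4323 -0.2634  0.3187] t 1.2
[0.48, -0.94, 0.02] -0.097
[0.61, -0.85, 0.02] -0.097
[0.74, -0.75, 0.02] -0.097
[0.84, -0.63, 0.02] -0.097
[0.93, -0.5, 0.02] -0.097
[0.99, -0.35, 0.02] -0.097
[1.03, -0.2, 0.02] -0.097
[1.05, -0.04, 0.02] -0.097
[1.04, 0.12, 0.02] -0.097
[1.01, 0.28, 0.02] -0.097
```

apply_moves(plan=[[1,0.48,-0.94,0,-0.095],[1,0.6,-0.85,0,-0.095],[1,0.74,-0.75,0,-0.095],[1,0.84,-0.63,0,-0.095],[1,0.93,-0.5,0,-0.095],[1,0.99,-0.35,0,-0.095],[1,1,-0.2,0,-0.095],[1,1,-0.04,0,-0.095],[1,0.9,0.12,0.1,-0.095],[1,0.5,0.2,0.1,-0.095]])

```text
time_s: 2.2
tool_pos: [0.5117, 0.1169, 0.3107]
tool_rot: [-1.979, -2.439, -0.001]
wrist_force: [0.3, -0.7, -0.1]
width: 0.0884
grasp_force: 0.0
```

Run:
```python
from h import *
import pickle
robot.capture('wrist');c=robot.capture('wrist');pickle.dump(c,open('w2.pkl','wb'));save(c,'w2')
P=cloud(c); ok=c['range_z']>0
near=(abs(P[...,0]-.503)<.08)&(abs(P[...,1]-.244)<.08)&ok
h=near&(P[...,2]>.129)&(P[...,2]<.145);q=P[h]
print('handle',q[:,2].mean(),cv2.minAreaRect(q[:,:2].astype(np.float32)*1000))
ev,V=np.linalg.eigh(np.cov(q[:,:2].T));print(np.degrees(np.arctan2(V[1,1],V[0,1])))
d=near&(P[...,2]>.1)&(P[...,2]<.112);q=P[d];print('disc',q[:,2].mean(),cv2.minEnclosingCircle(q[:,:2].astype(np.float32)*1000))
go([.503,.244,.2],103.4)
```

```text
handle 0.13544957546641745 ((502.7823791503906, 244.8360595703125), (14.332239151000977, 69.35882568359375), 14.573346138000488)
104.09147731671578
disc 0.10592703802104647 ((503.00128173828125, 244.62135314941406), 60.332969665527344)
yaw 101.71 tilt 0.12 pos [0.5116 0.117  0.3101] t 2.3
[0.31, 0.04, 0.28] -0.002
[0.31, 0.04, 0.28] -0.002
[0.31, 0.05, 0.28] -0.002
[0.31, 0.05, 0.28] -0.002
[0.31, 0.05, 0.28] -0.002
[0.31, 0.05, 0.28] -0.002
[0.31, 0.05, 0.28] -0.002
[0.31, 0.05, 0.28] -0.002
[0.31, 0.05, 0.28] -0.002
[0.31, 0.05, 0.28] -0.002
```

View pics/w2.png

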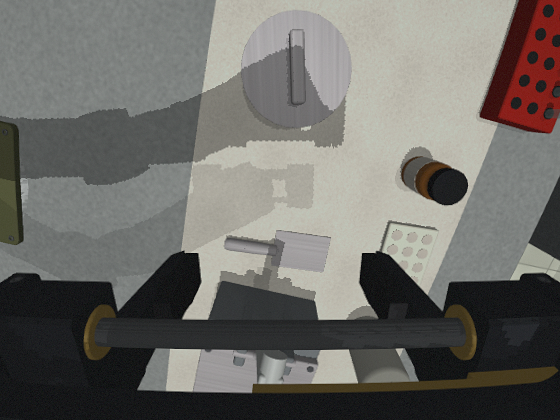

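The wrist view shows the lid at (297,70), with the bar running nearly along the tool's x. The bar's near end is about (298,103). The lid centre is (0.503, 0.2447), the bar angle 104° and the bar top 0.1355. I'll pinch the near end of the bar with a light grip so the lid can tip.

```bash
python3 -c "
from h import *
go([.510,.2166,.112],104,10)" | head -2
```

```text
yaw 101.71 tilt 0.12 pos [0.5116 0.117  0.3101] t 2.3
[0.24, 0.05, 0.5] -0.003
```

apply_moves(plan=[[0.6,0.5,0.1,0.5,-0.026],[0.6,0.5,0.1,0.8,0],[0.6,0.5,0.1,0.8,0],[0.6,0.5,0.1,0.8,0],[0.6,0.4,0.1,0.8,0],[0.6,0,0,0.75,0],[0.6,0,0,0.25,0],[0.6,0,0,0,0],[0.6,0,0,0,0],[0.6,0,0,0,0]])

```text
time_s: 3.3
tool_pos: [0.5099, 0.2128, 0.1242]
tool_rot: [1.94, 2.469, 0.003]
wrist_force: [-0.2, -0.2, -0.4]
width: 0.0702
grasp_force: 0.0
```

```bash
python3 -c "
from h import *
go([.510,.2166,.112],104,10)" | head -2
```

```text
yaw 103.71 tilt 0.15 pos [0.5099 0.2128 0.1242] t 3.3
[0.01, 0.0, 0.03] -0.0
```

apply_moves(plan=[[0.6,0.05,0,0.2,0],[0.6,0.04,0,0.1,0],[-1,0,0,0,0],[-1,0,0,0,0],[-1,0,0,0,0],[-1,0,0,0,0],[-1,0,0,0,0],[-1,0,0,0,0],[-1,0,0,0,0],[-1,0,0,0,0]], squeeze=3)

```text
time_s: 4.3
tool_pos: [0.5081, 0.2168, 0.1107]
tool_rot: [1.938, 2.472, 0.001]
wrist_force: [0.4, -0.1, 0.9]
width: 0.0143
grasp_force: 3.0
```

Gripped. I'll lift 25 mm slowly.

apply_moves(plan=[[-1,0,0,-0.07,0],[-1,0,0,-0.07,0],[-1,0,0,-0.07,0],[-1,0,0,-0.07,0],[-1,0,0,-0.07,0],[-1,0,0,-0.07,0],[-1,0,0,-0.07,0],[-1,0,0,-0.07,0],[-1,0,0,-0.05,0],[-1,0,0,0,0]])

```text
time_s: 5.3
tool_pos: [0.508, 0.2168, 0.1354]
tool_rot: [1.938, 2.472, 0.001]
wrist_force: [0.7, -0.4, -1.9]
width: 0.0141
grasp_force: 3.0
```

```bash
cat > lid.py <<'E'
from h import *
for n in('wrist','scene'):
    c=robot.capture(n);P=cloud(c);near=(abs(P[...,0]-.503)<.09)&(abs(P[...,1]-.244)<.09)&(c['range_z']>0)&(P[...,2]>.09)&(P[...,2]<.17)
    hsv=c['image'].max(2)
    q=P[near&(hsv>90)]
    # plane of the disc: RANSAC
    rng=np.random.default_rng(0);best=0
    for _ in range(300):
        a=q[rng.choice(len(q),3,False)];nn=np.cross(a[1]-a[0],a[2]-a[0]);l=np.linalg.norm(nn)
        if l<1e-5: continue
        nn/=l; i=abs((q-a[0])@nn)<.002
        if i.sum()>best: best=i.sum();bi=i;N=nn*np.sign(nn[2])
    D=q[bi];print(n,len(q),best,'tilt',np.degrees(np.arccos(N[2])).round(1),'N',N.round(3),'c',D.mean(0).round(4),'z',D[:,2].min().round(4),D[:,2].max().round(4))
    save(c,n+'_lid%d'%int(c['image'].sum()%1000))
E
python3 lid.py; ls pics
```

```text
wrist 29145 24639 tilt 16.7 N [-0.07   0.279  0.958] c [0.5    0.2482 0.1196] z 0.1033 0.14
scene 717 514 tilt 15.1 N [-0.065  0.252  0.965] c [0.5151 0.2609 0.1186] z 0.1066 0.1374
cropbed.png
scene0.png
scene_lid544.png
top0.png
w1.png
w2.png
wrist0.png
wrist_lid441.png
```

The lid has tipped about 16°, with its centre about 14 mm up, so the venting step is met. Next I'll set it back down and regrip it at mid-bar.

apply_moves(plan=[[-1,0,0,0.12,0],[-1,0,0,0.12,0],[-1,0,0,0.12,0],[-1,0,0,0.12,0],[-1,0,0,0.1,0],[-1,0,0,0.05,0],[0.6,0,0,0,0],[0.6,0,0,0,0],[0.6,0,0,0,0],[0.6,0,0,0,0]])

```text
time_s: 6.4
tool_pos: [0.508, 0.2168, 0.11]
tool_rot: [1.938, 2.472, 0.001]
wrist_force: [0.1, -0.3, -0.4]
width: 0.0437
grasp_force: 0.0
```

```bash
python3 lid.py
python3 - <<'E'
from h import *
c=robot.capture('wrist');P=cloud(c)
h=(abs(P[...,0]-.503)<.06)&(abs(P[...,1]-.250)<.06)&(P[...,2]>.131)&(P[...,2]<.14)&(c['image'].max(2)>90);q=P[h]
print(cv2.minAreaRect(q[:,:2].astype(np.float32)*1000),len(q),q.mean(0),q[:,1].min())
d=(abs(P[...,0]-.503)<.09)&(abs(P[...,1]-.250)<.09)&(P[...,2]>.1)&(P[...,2]<.112)&(c['image'].max(2)>90);q=P[d]
k,l,s,ce=cv2.connectedComponentsWithStats(d.astype(np.uint8));q=P[l==1+np.argmax(s[1:,4])]
print(cv2.minEnclosingCircle(q[:,:2].astype(np.float32)*1000))
o=robot.observe();print(o['tool_pos'],o['width'])
E
```

```text
wrist 34069 29625 tilt 0.2 N [-0.003  0.002  1.   ] c [0.4979 0.2551 0.1059] z 0.1038 0.108
scene 646 489 tilt 2.6 N [-0.01  -0.045  0.999] c [0.5052 0.2723 0.1077] z 0.1041 0.1106
((490.3170471191406, 232.843017578125), (60.43646240234375, 77.38444519042969), 30.905588150024414) 4271 [0.49971715 0.24758329 0.13565079] 0.20099935899435153
((500.5930480957031, 243.89515686035156), 60.11473083496094)
[0.50793032 0.21671078 0.10994958] 0.05567506873843147
```

apply_moves(plan=[[0.6,0.35,0,0,0],[0.6,0.36,0,0,0],[0.6,0,0,0,0],[-1,0,0,0,0],[-1,0,0,0,0],[-1,0,0,0,0],[-1,0,0,0,0],[-1,0,0,0,0],[-1,0,0,0,0],[-1,0,0,0,0]], squeeze=30)

```text
time_s: 7.55
tool_pos: [0.5011, 0.2442, 0.1099]
tool_rot: [1.938, 2.472, -0.0]
wrist_force: [-0.5, 0.3, -0.7]
width: 0.0165
grasp_force: 0.0
```

apply_moves(plan=[[-1,0,0,-0.1,0],[-1,0,0,-0.2,0],[-1,0,0,-0.3,0],[-1,0,0,-0.5,0],[-1,0,0,-0.7,0],[-1,0,0,-0.8,0],[-1,0,0,-0.8,0],[-1,0,0,-0.8,0],[-1,0,0,-0.6,0],[-1,0,0,0,0]])

```text
time_s: 8.55
tool_pos: [0.5023, 0.2459, 0.3061]
tool_rot: [1.937, 2.47, 0.012]
wrist_force: [-0.2, -0.3, -2.2]
width: 0.0138
grasp_force: 30.0
```

Run:
```python
from h import *
c=robot.capture('wrist');save(c,'w5');P=cloud(c);o=robot.observe();print(o['width'],o['grasp_force'],o['wrist_force'])
z=o['tool_pos'][2]
m=(np.linalg.norm(P[...,:2]-o['tool_pos'][:2],axis=2)<.075)&(abs(P[...,2]-z)<.02)&(c['image'].max(2)>90)
q=P[m];k,l,s,ce=cv2.connectedComponentsWithStats(m.astype(np.uint8));q=P[l==1+np.argmax(s[1:,4])]
A=np.c_[q[:,:2],np.ones(len(q))];co=np.linalg.lstsq(A,q[:,2],rcond=None)[0];print('slopes',co[:2],'disc z',np.median(q[:,2]),cv2.minEnclosingCircle(q[:,:2].astype(np.float32)*1000))
go([.5362,-.2094,.31],-2.1,10)
```

```text
0.01378482992211654 29.9989328160882 [ 0.63870677  0.07344156 -2.63183895]
slopes [0.00851941 0.00217929] disc z 0.3013999319046376 ((501.8580627441406, 246.57412719726562), 59.93899154663086)
yaw 103.81 tilt 0.21 pos [0.5015 0.2448 0.3037] t 8.6
[-1.12, -0.19, -0.02] 0.118
[-1.14, 0.02, -0.02] 0.118
[-1.11, 0.23, -0.02] 0.118
[-1.05, 0.43, -0.02] 0.118
[-0.96, 0.62, -0.02] 0.118
[-0.83, 0.78, -0.02] 0.118
[-0.67, 0.92, -0.02] 0.118
[-0.49, 1.03, -0.02] 0.118
[-0.29, 1.1, -0.02] 0.118
[-0.08, 1.14, -0.02] 0.118
```

```bash
python3 -c "
from h import *
go([.5362,-.2094,.31],-2.1,14)"
```

```text
yaw 103.81 tilt 0.21 pos [0.5015 0.2448 0.3037] t 8.6
[-0.8, -0.13, -0.01] 0.084
[-0.81, -0.03, -0.01] 0.084
[-0.81, 0.08, -0.01] 0.084
[-0.79, 0.19, -0.01] 0.084
[-0.76, 0.29, -0.01] 0.084
[-0.72, 0.39, -0.01] 0.084
[-0.66, 0.48, -0.01] 0.084
[-0.59, 0.56, -0.01] 0.084
[-0.51, 0.63, -0.01] 0.084
[-0.42, 0.69, -0.01] 0.084
[-0.33, 0.74, -0.01] 0.084
[-0.23, 0.78, -0.01] 0.084
[-0.12, 0.8, -0.01] 0.084
[-0.02, 0.81, -0.01] 0.084
```

apply_moves(plan=[[-1,-0.8,-0.13,0,0.084],[-1,-0.81,-0.03,0,0.084],[-1,-0.81,0.08,0,0.084],[-1,-0.79,0.19,0,0.084],[-1,-0.76,0.29,0,0.084],[-1,-0.72,0.39,0,0.084],[-1,-0.66,0.48,0,0.084],[-1,-0.59,0.56,0,0.084],[-1,-0.51,0.63,0,0.084],[-1,-0.42,0.69,0,0.084]])

```text
time_s: 9.6
tool_pos: [0.5249, -0.0812, 0.3004]
tool_rot: [-3.048, -0.757, 0.005]
wrist_force: [0.4, -0.3, -2.0]
width: 0.0138
grasp_force: 30.0
```

apply_moves(plan=[[-1,-0.33,0.74,0,0.084],[-1,-0.23,0.78,0,0.084],[-1,-0.12,0.8,0,0.084],[-1,0,0.6,0,0.084],[-1,0,0.2,0,0],[-1,0,0,0,0],[-1,0,0,0,0],[-1,0,0,0,0],[-1,0,0,0,0],[-1,0,0,0,0]])

```text
time_s: 10.6
tool_pos: [0.5357, -0.2078, 0.302]
tool_rot: [-3.141, 0.053, -0.0]
wrist_force: [0.5, 0.3, -1.5]
width: 0.0136
grasp_force: 30.0
```

```bash
cat > held.py <<'E'
from h import *
c=robot.capture('wrist');save(c,'w6');P=cloud(c);o=robot.observe()
z=o['tool_pos'][2]
m=(np.linalg.norm(P[...,:2]-o['tool_pos'][:2],axis=2)<.075)&(abs(P[...,2]-z)<.012)&(c['image'].max(2)>90)
k,l,s,ce=cv2.connectedComponentsWithStats(m.astype(np.uint8));q=P[l==1+np.argmax(s[1:,4])]
A=np.c_[q[:,:2],np.ones(len(q))];co=np.linalg.lstsq(A,q[:,2],rcond=None)[0];print('slopes',co[:2],'disc z',np.median(q[:,2]),cv2.minEnclosingCircle(q[:,:2].astype(np.float32)*1000))
E
python3 held.py; python3 -c "
from h import *
go([.5362,-.2094,.31],-2.1,10)"|head -2
```

```text
slopes [-0.0015692  -0.00021797] disc z 0.2972245559444998 ((539.957763671875, -207.0303192138672), 59.60318374633789)
yaw -1.95 tilt 0.01 pos [ 0.5356 -0.2081  0.302 ] t 10.65
[0.0, 0.0, -0.02] 0.0
```

apply_moves(plan=[[-1,-0.05,0.03,0.2,0],[-1,0,0,0.4,0],[-1,0,0,0.6,0],[-1,0,0,0.6,0],[-1,0,0,0.6,0],[-1,0,0,0.5,0],[-1,0,0,0.4,0],[-1,0,0,0.3,0],[-1,0,0,0.2,0],[-1,0,0,0.0,0]])

```text
time_s: 11.65
tool_pos: [0.5329, -0.2097, 0.149]
tool_rot: [-3.141, 0.055, 0.003]
wrist_force: [-0.6, 0.5, -1.7]
width: 0.0138
grasp_force: 30.0
```

```bash
python3 held.py; python3 -c "
from h import *
go([.5342,-.2094,.137],-2.1,10)"|head -2
```

```text
slopes [-2.38672465e-03 -8.09149523e-05] disc z 0.14415129195373338 ((533.6630249023438, -210.09877014160156), 59.86140823364258)
yaw -2.02 tilt 0.01 pos [ 0.5335 -0.2099  0.1498] t 11.7
[0.0, -0.0, 0.03] 0.0
```

apply_moves(plan=[[-1,0.05,-0.02,0.15,0],[-1,0,0,0.1,0],[-1,0,0,0.04,0],[-1,0,0,0.02,0],[-1,0,0,0,0],[-1,0,0,0,0],[-1,0,0,0,0],[-1,0,0,0,0],[-1,0,0,0,0],[-1,0,0,0,0]])

```text
time_s: 12.7
tool_pos: [0.5356, -0.2092, 0.1375]
tool_rot: [3.141, -0.056, 0.0]
wrist_force: [-0.4, -0.7, -2.1]
width: 0.0138
grasp_force: 30.0
```

```bash
python3 held.py
```

```text
slopes [-0.00132408 -0.00097388] disc z 0.13276661489560307 ((535.7782592773438, -209.4285125732422), 60.090423583984375)
```

apply_moves(plan=[[-1,0,0,0.02,0],[-1,0,0,0,0],[0.2,0,0,0,0],[0.2,0,0,0,0],[0.2,0,0,0,0],[0.2,0,0,0,0],[0.2,0,0,0,0],[0.2,0,0,0,0],[0.2,0,0,0,0],[0.2,0,0,0,0]])

```text
time_s: 13.75
tool_pos: [0.5355, -0.2092, 0.1367]
tool_rot: [3.141, -0.056, -0.0]
wrist_force: [0.3, -0.2, -0.3]
width: 0.053
grasp_force: 0.0
```

apply_moves(plan=[[0.2,0,0,-0.1,0],[0.2,0,0,-0.3,0],[0.2,0,0,-0.5,0],[0.2,0,0,-0.8,0],[0.2,0,0,-0.8,0],[0.2,0,0,-0.8,0],[0.2,0,0,-0.8,0],[0.2,0,0,-0.5,0],[0.2,0,0,0,0],[0.2,0,0,0,0]])

```text
time_s: 14.75
tool_pos: [0.5353, -0.2091, 0.3212]
tool_rot: [3.141, -0.055, 0.001]
wrist_force: [-0.2, 0.8, 0.1]
width: 0.0527
grasp_force: 0.0
```

Run:
```python
from h import *
for n in('wrist','top'):
    c=robot.capture(n);P=cloud(c)
    m=(np.linalg.norm(P[...,:2]-[.536,-.209],axis=2)<.08)&(abs(P[...,2]-.132)<.0065)&(c['range_z']>0)
    if n=='wrist': save(c,'w7'); m&=c['image'].max(2)>90; m&=abs(P[...,2]-.132)<.004
    k,l,s,ce=cv2.connectedComponentsWithStats(m.astype(np.uint8));q=P[l==1+np.argmax(s[1:,4])]
    A=np.c_[q[:,:2],np.ones(len(q))];co=np.linalg.lstsq(A,q[:,2],rcond=None)[0]
    print(n,len(q),'slopes',co[:2],'z',np.median(q[:,2]),cv2.minEnclosingCircle(q[:,:2].astype(np.float32)*1000))
    h=(np.linalg.norm(P[...,:2]-[.536,-.209],axis=2)<.05)&(abs(P[...,2]-.162)<.005)&(c['range_z']>0)
    q=P[h]; print(len(q),q.mean(0),cv2.minAreaRect(q[:,:2].astype(np.float32)*1000))
o=robot.observe();print(o['tool_pos'],o['joints'].round(3),o['width'])
```

```text
wrist 6021 slopes [7.87817245e-06 1.39826943e-05] z 0.1317449342626562 ((536.21728515625, -209.41639709472656), 60.15595626831055)
867 [ 0.53830863 -0.20934301  0.16121374] ((536.29345703125, -209.40817260742188), (13.98039436340332, 69.54153442382812), 87.64002227783203)
top 819 slopes [ 0.00349254 -0.00221493] z 0.1318038765812264 ((525.2991943359375, -206.83319091796875), 59.5609130859375)
60 [ 0.51267717 -0.20777404  0.16145112] ((513.1775512695312, -207.776611328125), (12.752202987670898, 27.051027297973633), 87.97498321533203)
[ 0.53466716 -0.2088872   0.31974936] [ 0.366  0.529 -0.124  1.615  0.074  1.004 -1.386] 0.052906055831642096
```

The lid is released at (0.5362, -0.2094). That is on the bed's middle within measuring error, flat and crosswise.

The moves can't tilt the tool directly. A pose beyond the reach limits should make the arm lean the tool, so I'll try that off to the left, where leaning outward means toward +y.

```bash
python3 -c "
from h import *
go([.47,.36,.36],95,15)"
```

```text
yaw -2.02 tilt 0.13 pos [ 0.5347 -0.2089  0.3197] t 14.85
[-0.14, -0.94, -0.07] -0.072
[-0.03, -0.95, -0.07] -0.072
[0.07, -0.95, -0.07] -0.072
[0.18, -0.94, -0.07] -0.072
[0.28, -0.91, -0.07] -0.072
[0.39, -0.87, -0.07] -0.072
[0.48, -0.82, -0.07] -0.072
[0.57, -0.76, -0.07] -0.072
[0.65, -0.7, -0.07] -0.072
[0.73, -0.62, -0.07] -0.072
[0.79, -0.53, -0.07] -0.072
[0.85, -0.44, -0.07] -0.072
[0.89, -0.34, -0.07] -0.072
[0.92, -0.24, -0.07] -0.072
[0.95, -0.13, -0.07] -0.072
```

apply_moves(plan=[[-1,-0.14,-0.94,-0.07,-0.072],[-1,-0.03,-0.95,-0.07,-0.072],[-1,0.07,-0.95,-0.07,-0.072],[-1,0.18,-0.94,-0.07,-0.072],[-1,0.28,-0.91,-0.07,-0.072],[-1,0.39,-0.87,-0.07,-0.072],[-1,0.48,-0.82,-0.07,-0.072],[-1,0.57,-0.76,-0.07,-0.072],[-1,0.65,-0.7,-0.07,-0.072],[-1,0.73,-0.62,-0.07,-0.072]])

```text
time_s: 15.85
tool_pos: [0.491, 0.1706, 0.3477]
tool_rot: [-2.678, -1.642, 0.004]
wrist_force: [0.5, 0.3, -0.1]
width: 0.0005
grasp_force: 0.0
```

apply_moves(plan=[[-1,0.79,-0.53,-0.07,-0.072],[-1,0.85,-0.44,-0.07,-0.072],[-1,0.89,-0.34,-0.07,-0.072],[-1,0.92,-0.24,-0.07,-0.072],[-1,0.95,-0.13,-0.07,-0.072],[-1,0.5,-0.8,-0.1,0],[-1,0.5,-0.8,-0.1,0],[-1,0.5,-0.8,-0.1,0],[-1,0.5,-0.8,-0.1,0],[-1,0.5,-0.8,-0.1,0]])

```text
time_s: 16.85
tool_pos: [0.3, 0.4441, 0.3815]
tool_rot: [2.118, 2.319, -0.004]
wrist_force: [-0.2, 0.2, 0.3]
width: 0.0006
grasp_force: 0.0
```

apply_moves(plan=[[-1,0.5,-0.8,-0.1,0],[-1,0.5,-0.8,-0.1,0],[-1,0.5,-0.8,-0.1,0],[-1,0.4,-0.9,-0.1,0],[-1,0.4,-0.9,-0.1,0],[-1,0.3,-0.9,-0.3,0],[-1,0.3,-0.9,-0.3,0],[-1,0.3,-0.5,-0.8,0],[-1,0.3,0,-1,0],[-1,0.3,0,-1,0]])

```text
time_s: 17.85
tool_pos: [0.0281, 0.572, 0.5387]
tool_rot: [2.115, 2.32, -0.004]
wrist_force: [0.5, 1.0, 0.4]
width: 0.0004
grasp_force: 0.0
```

```bash
python3 -c "
from h import *
o=robot.observe();print(o['joints'].round(3))
go([0,.6,.5],95,10)"|head -3
```

```text
[-1.25   0.466 -0.673  1.128  0.284  1.638 -1.757]
yaw 95.31 tilt 0.18 pos [0.0281 0.572  0.5387] t 17.85
[0.08, -0.06, 0.1] 0.0
```

apply_moves(plan=[[-1,0.5,0,-0.8,0],[-1,0.5,0,-0.8,0],[-1,0.5,0,-0.8,0],[-1,0.5,0,-0.8,0],[-1,0.5,0,-0.8,0],[-1,0.5,0,-0.8,0],[-1,0.5,0,-0.8,0],[-1,0.5,0,-0.8,0],[-1,0.5,0,-0.8,0],[-1,0.5,0,-0.8,0]])

```text
time_s: 18.85
tool_pos: [0.0394, 0.7106, 0.6391]
tool_rot: [-2.114, -2.12, -0.077]
wrist_force: [0.7, -0.6, 0.3]
width: 0.0005
grasp_force: 0.0
```

```bash
python3 -c "
from h import *
o=robot.observe();print(o['joints'].round(3),R.from_rotvec(o['tool_rot']).as_matrix().round(3).tolist())
go([0,.6,.5],95,10)"|head -3
```

```text
[-1.56   0.781  0.188  0.135 -0.252  2.089 -1.572] [[0.002, 0.998, -0.068], [0.99, 0.008, 0.139], [0.139, -0.067, -0.988]]
yaw 89.89 tilt 8.9 pos [0.0394 0.7106 0.6391] t 18.85
[-0.32, -0.08, 0.31] -0.006
```

The trick works: with joints 4 and 6 at their limits the tool leans toward +y. I'll keep pushing up along the arc.

apply_moves(plan=[[-1,0,0,-0.9,0],[-1,0,0,-0.9,0],[-1,0,0,-0.9,0],[-1,0,0,-0.9,0],[-1,0,0,-0.9,0],[-1,0,0,-0.9,0],[-1,0,0,-0.9,0],[-1,0,0,0,0],[-1,0,0,0,0],[-1,0,0,0,0]])

```text
time_s: 19.85
tool_pos: [0.0476, 0.6405, 0.7702]
tool_rot: [-2.013, -2.011, -0.268]
wrist_force: [-0.1, 0.8, -1.0]
width: 0.0003
grasp_force: 0.0
```

```bash
python3 -c "
from h import *
o=robot.observe();print(o['joints'].round(3),R.from_rotvec(o['tool_rot']).as_matrix().round(3).tolist())
go([0,.6,.5],95,10)"|head -3
```

```text
[-1.549  0.591  0.279  0.136 -0.342  2.089 -1.562] [[0.012, 0.998, -0.068], [0.945, 0.011, 0.327], [0.327, -0.068, -0.943]]
yaw 89.25 tilt 19.49 pos [0.0476 0.6405 0.7702] t 19.85
[-0.32, -0.07, 0.61] -0.006
```

apply_moves(plan=[[-1,0.6,0,-1,0],[-1,0.6,0,-1,0],[-1,0.6,0,-1,0],[-1,0.6,0,-1,0],[-1,0.6,0,-1,0],[-1,0.6,0,-1,0],[-1,0.6,0,-1,0],[-1,0.6,0,-1,0],[-1,0.6,0,-1,0],[-1,0.6,0,-1,0]])

```text
time_s: 20.85
tool_pos: [0.0501, 0.5185, 0.9186]
tool_rot: [-1.87, -1.849, -0.513]
wrist_force: [-0.8, 0.3, -0.1]
width: 0.0005
grasp_force: 0.0
```

```bash
python3 -c "
from h import *
o=robot.observe();print(o['joints'].round(3),R.from_rotvec(o['tool_rot']).as_matrix().round(3).tolist())
go([0,.6,.5],95,10)"|head -3
```

```text
[-1.583  0.367  0.849  0.136 -0.841  2.089 -1.52 ] [[0.028, 0.998, -0.054], [0.827, 0.007, 0.562], [0.561, -0.061, -0.826]]
yaw 88.03 tilt 34.34 pos [0.0501 0.5185 0.9186] t 20.85
[-0.42, -0.06, 0.99] -0.008
```

Tilt is 34°. For clearance between the gripper body and the guard I want about 42°, so I'll push a little more.

apply_moves(plan=[[-1,0.7,0,-1,0],[-1,0.7,0,-1,0],[-1,0.7,0,-1,0],[-1,0.7,0,-1,0],[-1,0.7,0,-1,0],[-1,0.7,0,-1,0],[-1,0,0,0,0],[-1,0,0,0,0],[-1,0,0,0,0],[-1,0,0,0,0]])

```text
time_s: 21.85
tool_pos: [0.0502, 0.4345, 0.9882]
tool_rot: [-1.783, -1.751, -0.639]
wrist_force: [0.6, 0.5, -0.3]
width: 0.0004
grasp_force: 0.0
```

```bash
cat > st.py <<'E'
from h import *
import sys
o=robot.observe();print(o['joints'].round(3),R.from_rotvec(o['tool_rot']).as_matrix().round(3).tolist())
t=[float(a) for a in sys.argv[1:4]]
M=R.from_rotvec(o['tool_rot']);print(o['time_s'],o['tool_pos'].round(4),'tilt',np.degrees(np.arccos(-M.as_matrix()[2,2])),'total shares',(M.inv().apply(np.array(t)-o['tool_pos'])/.04).round(2))
E
python3 st.py .35 .45 .55
```

```text
[-1.608  0.235  1.047  0.136 -1.     2.089 -1.511] [[0.036, 0.998, -0.046], [0.734, 0.005, 0.679], [0.678, -0.058, -0.733]]
21.85 [0.0502 0.4345 0.9882] tilt 42.89263702765329 total shares [-6.87  8.12  7.94]
```

```bash
python3 st.py .3 .42 .70
```

```text
[-1.608  0.235  1.047  0.136 -1.     2.089 -1.511] [[0.036, 0.998, -0.046], [0.734, 0.005, 0.679], [0.678, -0.058, -0.733]]
21.85 [0.0502 0.4345 0.9882] tilt 42.89263702765329 total shares [-4.93  6.65  4.74]
```

apply_moves(plan=[[-1,-0.5,0.65,0.5,0],[-1,-0.5,0.65,0.5,0],[-1,-0.5,0.65,0.5,0],[-1,-0.5,0.65,0.5,0],[-1,-0.5,0.65,0.5,0],[-1,-0.5,0.65,0.5,0],[-1,-0.5,0.65,0.5,0],[-1,-0.5,0.65,0.5,0],[-1,-0.5,0.65,0.5,0],[-1,-0.5,0.65,0.4,0]])

```text
time_s: 22.85
tool_pos: [0.1903, 0.4363, 0.8528]
tool_rot: [-1.789, -1.694, -0.624]
wrist_force: [0.6, -0.5, -0.2]
width: 0.0004
grasp_force: 0.0
```

```bash
python3 st.py .5 .1 .5
```

```text
[-2.31  -0.15   1.063  1.07  -0.183  1.436 -1.301] [[0.079, 0.995, -0.061], [0.718, -0.014, 0.696], [0.692, -0.099, -0.715]]
22.85 [0.1903 0.4363 0.8528] tilt 44.340700961979024 total shares [-11.52   8.7   -0.02]
```

apply_moves(plan=[[-1,-0.9,0.7,0,0],[-1,-0.9,0.7,0,0],[-1,-0.9,0.7,0,0],[-1,-0.9,0.7,0,0],[-1,-0.9,0.7,0,0],[-1,-0.9,0.7,0,0],[-1,-0.9,0.7,0,0],[-1,-0.9,0.7,0,0],[-1,-0.9,0.7,0,0],[-1,-0.9,0.7,0,0]])

```text
time_s: 23.85
tool_pos: [0.4178, 0.1767, 0.5843]
tool_rot: [-1.803, -1.697, -0.64]
wrist_force: [0.4, -0.9, -0.1]
width: 0.0004
grasp_force: 0.0
```

```bash
python3 st.py .5 -.3 .45
```

```text
[-2.039 -0.456  1.51   1.67  -0.261  1.18  -0.457] [[0.078, 0.996, -0.043], [0.72, -0.026, 0.693], [0.69, -0.085, -0.719]]
23.85 [0.4178 0.1767 0.5843] tilt 44.00618615985391 total shares [-10.74   2.65  -5.94]
```

apply_moves(plan=[[-1,-0.9,0.22,-0.5,0],[-1,-0.9,0.22,-0.5,0],[-1,-0.9,0.22,-0.5,0],[-1,-0.9,0.22,-0.5,0],[-1,-0.9,0.22,-0.5,0],[-1,-0.9,0.22,-0.5,0],[-1,-0.9,0.22,-0.5,0],[-1,-0.9,0.22,-0.5,0],[-1,-0.9,0.22,-0.5,0],[-1,-0.9,0.22,-0.5,0]])

```text
time_s: 24.85
tool_pos: [0.3178, -0.1279, 0.5624]
tool_rot: [-1.97, -1.748, -0.696]
wrist_force: [0.6, 0.3, 0.7]
width: 0.0003
grasp_force: 0.0
```

```bash
python3 st.py .5 -.4 .4
```

```text
[-1.305 -0.456  1.51   1.669 -0.206  1.533  0.084] [[0.087, 0.992, 0.093], [0.785, -0.126, 0.607], [0.614, 0.02, -0.789]]
24.85 [ 0.3178 -0.1279  0.5624] tilt 37.88840371354331 total shares [-7.44  5.29 -0.5 ]
```

apply_moves(plan=[[-1,-0.7,0.5,0,0],[-1,-0.7,0.5,0,0],[-1,-0.7,0.5,0,0],[-1,-0.7,0.5,0,0],[-1,-0.7,0.5,0,0],[-1,-0.7,0.5,0,0],[-1,-0.7,0.5,0,0],[-1,-0.7,0.5,0,0],[-1,-0.7,0.5,0,0],[-1,-0.7,0.5,0,0]])

```text
time_s: 25.85
tool_pos: [0.3322, -0.1995, 0.5209]
tool_rot: [-2.19, -1.843, -0.699]
wrist_force: [0.8, -0.5, -0.7]
width: 0.0002
grasp_force: 0.0
```

```bash
python3 st.py .53 -.48 .4
```

```text
[-1.216 -0.456  1.509  1.719 -0.055  1.359  0.146] [[0.113, 0.967, 0.228], [0.875, -0.206, 0.439], [0.471, 0.15, -0.869]]
25.85 [ 0.3322 -0.1995  0.5209] tilt 29.625232668463326 total shares [-7.    5.77  0.68]
```

The tilt carries over, but the elbow has run into the joint 2 and 3 limits. I'll fit a kinematic model to the recorded poses and work out a better route.

```bash
cat > fk.py <<'E'
import numpy as np, itertools
from scipy.optimize import least_squares
from scipy.spatial.transform import Rotation as R
D=[([1.32581516,.68980957,-.19455345,1.56605699,.15729462,.90247818,-.21507796],(.17184803,-.60043702,.23809636),(-3.10977651,-.436458766,.0004)),
([.608,.435,-.237,1.806,.119,.913,-.96],(.43492,-.25967,.31893),(-3.1049,-.45626,-.00632)),
([-1.25,.466,-.673,1.128,.284,1.638,-1.757],(.0281,.572,.5387),(2.115,2.32,-.004)),
([-1.56,.781,.188,.135,-.252,2.089,-1.572],(.0394,.7106,.6391),(-2.114,-2.12,-.077)),
([-1.549,.591,.279,.136,-.342,2.089,-1.562],(.0476,.6405,.7702),(-2.013,-2.011,-.268)),
([-1.583,.367,.849,.136,-.841,2.089,-1.52],(.0501,.5185,.9186),(-1.87,-1.849,-.513)),
([-1.608,.235,1.047,.136,-1.,2.089,-1.511],(.0502,.4345,.9882),(-1.783,-1.751,-.639)),
([-2.31,-.15,1.063,1.07,-.183,1.436,-1.301],(.1903,.4363,.8528),(-1.789,-1.694,-.624)),
([-2.039,-.456,1.51,1.67,-.261,1.18,-.457],(.4178,.1767,.5843),(-1.803,-1.697,-.64)),
([-1.216,-.456,1.509,1.719,-.055,1.359,.146],(.3322,-.1995,.5209),(-2.19,-1.843,-.699))]
def fk(q,p,s):
    a=lambda ax,t:R.from_euler(ax,t)
    Rm=a('z',s[0]*q[0]+p[0]); t=np.array([0,0,p[1]])
    t=t+Rm.apply([p[8],0,0])
    Rm=Rm*a('y',q[1]+p[2])*a('z',s[1]*q[2]); t=t+Rm.apply([p[3],0,p[4]])
    Rm=Rm*a('y',q[3]+p[9]); t=t+Rm.apply([-p[10],0,0])
    Rm=Rm*a('z',s[2]*q[4]); t=t+Rm.apply([0,0,p[5]])
    Rm=Rm*a('y',q[5]+p[11])*a('z',s[3]*q[6]+p[6]); t=t+Rm.apply([0,0,p[7]])
    return t,Rm
def fit():
    best=None
    for s in itertools.product([1,-1],repeat=4):
        for c in (0,1.57,3.14,-1.57):
            def f(p):
                r=[]
                for q,x,w in D:
                    t,M=fk(q,p,s); r+=list((t-x)*2)+list((M.inv()*R.from_rotvec(w)).as_rotvec())
                return np.array(r)
            o=least_squares(f,[0,.34,0,0,.4,.4,c,.2,0,0,0,0],max_nfev=60)
            if best is None or o.cost<best[0]: best=(o.cost,s,o.x)
    return best
if __name__=='__main__':
    b=fit();print(b[0],b[1],b[2].round(4).tolist());np.savez('fk.npz',s=b[1],p=b[2])
E
python3 fk.py
```

```text
0.003938966641066192 (-1, 1, 1, -1) [-0.0657, 0.3516, -3.167, -0.0142, -0.5526, -0.3554, 1.5064, 0.3328, -0.0016, 0.0286, -0.0124, 3.1467]
```

```bash
cat > fit2.py <<'E'
from fk import *
s=(-1,-1,-1,-1)
best=None
for c in(0,1.57,3.14,-1.57):
    f=lambda p:np.concatenate([np.r_[(fk(q,p,s)[0]-x)*2,(fk(q,p,s)[1].inv()*R.from_rotvec(w)).as_rotvec()] for q,x,w in D])
    o=least_squares(f,[0,.35,0,0,.55,.36,c,.33,0,0,0,0],loss='soft_l1',f_scale=.005)
    if best is None or o.cost<best.cost: best=o
print(best.cost,best.x.round(4).tolist());print(f(best.x).reshape(-1,6).round(3));np.savez('fk.npz',s=s,p=best.x)
E
python3 fit2.py
```

```text
0.0016580080799981033 [-0.0596, 0.3501, -0.0259, 0.0154, 0.5535, 0.3559, 1.5138, 0.3314, -0.0031, 0.0172, 0.0073, 0.0138]
[[ 0.024 -0.002 -0.012 -0.005  0.006 -0.001]
 [ 0.029  0.025 -0.015  0.001  0.008 -0.002]
 [-0.037  0.003  0.015  0.016  0.006  0.002]
 [-0.003 -0.009  0.003  0.006  0.001 -0.003]
 [-0.009 -0.005  0.001  0.016  0.    -0.002]
 [ 0.006  0.01  -0.003  0.025 -0.004 -0.003]
 [ 0.007  0.013  0.     0.03  -0.006  0.001]
 [ 0.003 -0.013  0.001  0.019  0.005 -0.   ]
 [-0.004 -0.005  0.002  0.005 -0.014  0.003]
 [-0.012  0.011  0.     0.003 -0.022  0.004]]
```

```bash
sed -i "s/a('z',s\[1\]\*q\[2\])/a('z',s[1]*q[2]+p[12])/; s/a('z',s\[2\]\*q\[4\])/a('z',s[2]*q[4]+p[13])/" fk.py; sed -i 's/0,0,0,0\],loss/0,0,0,0,0,0],loss/' fit2.py; python3 fit2.py
```

```text
0.0015878615720207195 [-0.0644, 0.3484, -0.0279, 0.0161, 0.5542, 0.3566, 1.5118, 0.3316, -0.0032, 0.0204, 0.0082, 0.013, 0.0036, 0.0056]
[[ 0.025 -0.002 -0.013 -0.006 -0.001 -0.004]
 [ 0.03   0.026 -0.017 -0.003  0.005 -0.004]
 [-0.038  0.002  0.015  0.011  0.006  0.004]
 [-0.002 -0.009  0.003 -0.002  0.    -0.001]
 [-0.008 -0.005  0.001  0.009 -0.    -0.   ]
 [ 0.006  0.009 -0.003  0.019 -0.005 -0.002]
 [ 0.006  0.011  0.001  0.024 -0.008  0.002]
 [ 0.002 -0.013  0.001  0.013  0.003 -0.001]
 [-0.004 -0.005  0.003  0.003 -0.02   0.002]
 [-0.011  0.012  0.     0.004 -0.029  0.004]]
```

```bash
sed -i "s/\[p\[3\],0,p\[4\]\]/[p[3],p[14],p[4]]/; s/\[0,0,p\[5\]\]/[0,p[15],p[5]]/; s/\[0,0,p\[7\]\]/[p[16],p[17],p[7]]/;s/\[p\[8\],0,0\]/[p[8],p[18],0]/" fk.py; sed -i 's/0,0,0,0,0,0\],loss/0,0,0,0,0,0,0,0,0,0,0],loss/' fit2.py; python3 fit2.py
```

```text
5.490724179301859e-06 [0.0003, 0.3474, 0.0004, -0.0001, 0.5631, 0.3449, 1.5709, 0.326, -0.0, -0.0006, -0.0003, 0.0002, -0.0002, -0.0001, -0.0272, -0.0003, -0.0002, 0.0002, -0.0185]
[[-0.    -0.    -0.    -0.     0.    -0.   ]
 [-0.001 -0.    -0.    -0.    -0.    -0.001]
 [-0.     0.     0.001  0.    -0.001  0.   ]
 [-0.     0.    -0.    -0.     0.     0.001]
 [-0.    -0.    -0.    -0.001 -0.     0.001]
 [ 0.    -0.    -0.     0.     0.001 -0.001]
 [-0.     0.    -0.    -0.     0.     0.   ]
 [ 0.    -0.    -0.     0.    -0.    -0.   ]
 [ 0.    -0.     0.     0.001  0.     0.   ]
 [-0.     0.001 -0.    -0.001 -0.     0.   ]]
```

```bash
cat > ik.py <<'E'
from fk import fk,R,np,least_squares
Z=np.load('fk.npz');p=Z['p'];s=Z['s']
LO=np.array([-3.01,-.46,-1.47,.13,-1,.04,-2.66]);HI=np.array([3.01,2.08,1.51,2.56,4.14,2.09,2.66])
def ori(tilt,flip=1,roll=0):
    t=np.radians(tilt);z=np.array([0,np.sin(t),-np.cos(t)]);x=np.array([0,np.cos(t),np.sin(t)])*flip
    return R.from_matrix(np.c_[x,np.cross(z,x),z])*R.from_euler('z',roll)
def ik(x,M,q0,wr=.3,reg=0):
    f=lambda q:np.r_[(fk(q,p,s)[0]-x),wr*(fk(q,p,s)[1].inv()*M).as_rotvec(),reg*(q-q0)]
    return least_squares(f,np.clip(q0,LO+.001,HI-.001),bounds=(LO,HI))
if __name__=='__main__':
    rng=np.random.default_rng(1)
    for tilt in(38,43):
      for fl in(1,-1):
        S=[]
        for _ in range(40):
            o=ik([.535,-.33,.05],ori(tilt,fl),rng.uniform(LO,HI))
            if o.cost<1e-8: S.append(o.x)
        S=np.array(S);print(tilt,fl,len(S))
        for q in S[:8]: print(q.round(2))
E
python3 ik.py
```

```text
38 1 21
[ 0.94  1.22 -0.52  1.21 -0.04  1.19  0.66]
[ 0.97  1.23 -0.6   1.21  0.04  1.2   0.6 ]
[ 1.03  1.27 -0.76  1.2   0.2   1.22  0.48]
[ 0.69  1.18  0.07  1.23 -0.57  1.28  1.06]
[ 1.17  1.47 -1.31  1.19  0.7   1.41  0.13]
[ 0.97  1.23 -0.59  1.21  0.04  1.2   0.6 ]
[ 0.75  1.18 -0.08  1.22 -0.44  1.24  0.96]
[ 1.07  1.31 -0.88  1.2   0.31  1.24  0.4 ]
38 -1 12
[ 0.58  1.21  0.32  1.23 -0.77  1.37 -1.94]
[ 0.88  1.2  -0.37  1.21 -0.18  1.19 -2.38]
[ 0.79  1.18 -0.17  1.22 -0.36  1.22 -2.24]
[ 0.99  1.25 -0.65  1.2   0.09  1.2  -2.58]
[ 0.8   1.18 -0.18  1.22 -0.35  1.22 -2.25]
[ 0.57  1.21  0.35  1.23 -0.79  1.38 -1.93]
[ 0.97  1.24 -0.61  1.21  0.05  1.2  -2.55]
[ 0.63  1.19  0.21  1.23 -0.68  1.32 -2.01]
43 1 19
[ 0.97  1.27 -0.58  1.14 -0.03  1.28  0.66]
[ 0.51  1.31  0.6   1.17 -1.    1.6   1.32]
[ 0.99  1.29 -0.64  1.14  0.02  1.29  0.61]
[ 1.09  1.37 -0.96  1.13  0.32  1.34  0.4 ]
[ 1.02  1.31 -0.73  1.13  0.11  1.3   0.55]
[ 0.96  1.27 -0.54  1.14 -0.06  1.28  0.68]
[ 1.07  1.34 -0.86  1.13  0.23  1.32  0.46]
[ 0.74  1.22  0.01  1.16 -0.54  1.36  1.03]
43 -1 11
[ 0.74  1.23 -0.01  1.15 -0.54  1.36 -2.12]
[ 0.81  1.23 -0.18  1.15 -0.39  1.32 -2.22]
[ 0.97  1.27 -0.57  1.14 -0.04  1.29 -2.48]
[ 0.72  1.23  0.06  1.16 -0.59  1.38 -2.08]
[ 0.57  1.27  0.44  1.17 -0.88  1.52 -1.89]
[ 0.78  1.22 -0.09  1.15 -0.47  1.34 -2.17]
[ 0.95  1.26 -0.51  1.14 -0.09  1.28 -2.44]
[ 0.62  1.25  0.31  1.16 -0.78  1.47 -1.95]
```

```bash
cat > sim.py <<'E'
from ik import *
V=.07*np.array([2.57,2.57,3.14,3.14,3.14,3.14,3.14])
def step(q,dx,turn=0,world=False,reg=.02):
    t,M=fk(q,p,s); x=t+(np.array(dx) if world else M.apply(np.array(dx)*.04)); M2=M*R.from_euler('z',turn*np.pi/2)
    f=lambda a:np.r_[(fk(a,p,s)[0]-x),.3*(fk(a,p,s)[1].inv()*M2).as_rotvec(),reg*(a-q)*.3]
    lo=np.maximum(LO,q-V);hi=np.minimum(HI,q+V);q=np.clip(q,lo+1e-6,hi-1e-6)
    return least_squares(f,q,bounds=(lo,hi+1e-5),max_nfev=15).x
def tilt(q): 
    z=fk(q,p,s)[1].apply([0,0,1]); return z.round(2)
def run(q,goal,n):
    for i in range(n):
        d=np.array(goal)-fk(q,p,s)[0]; l=np.linalg.norm(d)
        if l<.002: break
        q=step(q,d*min(1,.035/l),world=True)
    return q,i+1
if __name__=='__main__':
    # check vs call at 23.85->24.85
    q=np.array([-2.039,-.456,1.51,1.67,-.261,1.18,-.457])
    for i in range(10): q=step(q,[-.9,.22,-.5])
    print('pred',q.round(2),fk(q,p,s)[0].round(3),tilt(q))
    q0=np.array([-1.216,-.456,1.509,1.719,-.055,1.359,.146])
    for path in ([(.55,-.4,.25)],[(.55,0,.45),(.55,-.4,.3)],[(.6,-.2,.6),(.55,-.45,.3)],[(.3,-.5,.4),(.53,-.45,.2)],[(.33,-.2,.35),(.53,-.45,.2)],[(.6,.2,.5),(.6,-.2,.35),(.53,-.45,.2)]):
        q=q0;print(path)
        for g in path: q,n=run(q,g,20);print(n,q.round(2),fk(q,p,s)[0].round(3),tilt(q))
E
python3 sim.py
```

```text
pred [-1.3  -0.46  1.51  1.64 -0.09  1.36  0.07] [ 0.372 -0.178  0.552] [ 0.26  0.47 -0.84]
[(0.55, -0.4, 0.25)]
20 [-1.43 -0.46  1.51  2.28  1.41  0.65 -1.23] [ 0.433 -0.302  0.392] [ 0.54 -0.32 -0.78]
[(0.55, 0, 0.45), (0.55, -0.4, 0.3)]
19 [-1.92 -0.46  1.51  1.99  0.68  0.65 -0.98] [0.549 0.    0.451] [ 0.51  0.21 -0.83]
20 [-1.42 -0.46  1.51  2.24  1.47  0.62 -1.36] [ 0.457 -0.313  0.416] [ 0.59 -0.33 -0.73]
[(0.6, -0.2, 0.6), (0.55, -0.45, 0.3)]
18 [-1.7  -0.46  1.51  1.55  0.56  0.95 -0.52] [ 0.599 -0.199  0.6  ] [ 0.62  0.03 -0.78]
20 [-1.38 -0.46  1.51  2.23  1.55  0.65 -1.4 ] [ 0.45  -0.353  0.433] [ 0.59 -0.41 -0.69]
[(0.3, -0.5, 0.4), (0.53, -0.45, 0.2)]
20 [-0.99 -0.46  1.51  2.14  1.18  0.64 -0.55] [ 0.287 -0.474  0.424] [ 0.38 -0.48 -0.79]
20 [-1.39 -0.46  1.51  2.34  1.56  0.75 -1.28] [ 0.396 -0.347  0.389] [ 0.49 -0.45 -0.75]
[(0.33, -0.2, 0.35), (0.53, -0.45, 0.2)]
12 [-1.23 -0.46  1.51  2.25  0.31  0.65 -0.12] [ 0.329 -0.199  0.351] [ 0.35  0.16 -0.92]
20 [-1.38 -0.46  1.51  2.33  1.48  0.68 -1.25] [ 0.398 -0.328  0.38 ] [ 0.5  -0.38 -0.78]
[(0.6, 0.2, 0.5), (0.6, -0.2, 0.35), (0.53, -0.45, 0.2)]
20 [-2.34 -0.46  1.51  1.91  1.02  0.68 -1.57] [0.587 0.197 0.508] [ 0.6   0.32 -0.73]
20 [-1.71 -0.46  1.51  2.24  1.51  0.6  -1.69] [ 0.532 -0.169  0.421] [ 0.68 -0.14 -0.72]
20 [-1.38 -0.46  1.51  2.34  1.58  0.67 -1.57] [ 0.41  -0.331  0.389] [ 0.54 -0.39 -0.75]
```

```bash
sed -i 's/def step(q,dx,turn=0,world=False,reg=.02):/WR=.3\nREG=.006\ndef step(q,dx,turn=0,world=False):/; s/\.3\*(fk(a/WR*(fk(a/; s/reg\*(a-q)\*\.3/REG*(a-q)/' sim.py
cat > cal.py <<'E'
import sim; from sim import *
Q=[[-1.25,.466,-.673,1.128,.284,1.638,-1.757],[-1.56,.781,.188,.135,-.252,2.089,-1.572],[-1.549,.591,.279,.136,-.342,2.089,-1.562],[-1.583,.367,.849,.136,-.841,2.089,-1.52],[-1.608,.235,1.047,.136,-1.,2.089,-1.511],[-2.31,-.15,1.063,1.07,-.183,1.436,-1.301],[-2.039,-.456,1.51,1.67,-.261,1.18,-.457],[-1.305,-.456,1.51,1.669,-.206,1.533,.084],[-1.216,-.456,1.509,1.719,-.055,1.359,.146]]
C=[([.5,0,-.8],10),([0,0,-.9],7),([.6,0,-1],10),([.7,0,-1],6),([-.5,.65,.5],10),([-.9,.7,0],10),([-.9,.22,-.5],10),([-.7,.5,0],10)]
for wr in(.3,.7,1.5):
  for reg in(.003,.03,.1):
    sim.WR=wr;sim.REG=reg;e=[]
    for i,(d,n) in enumerate(C):
        q=np.array(Q[i])
        for _ in range(n): q=step(q,d)
        a,A=fk(q,p,s);b,B=fk(Q[i+1],p,s)
        e.append([round(float(np.linalg.norm(a-b)),3),round(float((A.inv()*B).magnitude()),3),round(float(abs(q-Q[i+1]).max()),2)])
    print(wr,reg,e)
E
time python3 cal.py
```

```text
0.3 0.003 [[0.155, 0.288, 0.7], [0.061, 0.073, 0.15], [0.126, 0.398, 0.27], [0.086, 0.29, 0.22], [0.184, 0.075, 0.78], [0.011, 0.029, 0.03], [0.075, 0.224, 0.17], [0.112, 0.322, 0.23]]
0.3 0.03 [[0.156, 0.287, 0.43], [0.061, 0.073, 0.08], [0.125, 0.397, 0.47], [0.086, 0.289, 0.23], [0.175, 0.105, 0.72], [0.012, 0.036, 0.05], [0.075, 0.223, 0.17], [0.111, 0.32, 0.23]]
0.3 0.1 [[0.164, 0.266, 0.77], [0.057, 0.075, 0.08], [0.121, 0.384, 0.55], [0.082, 0.279, 0.22], [0.118, 0.302, 0.94], [0.036, 0.145, 0.28], [0.077, 0.218, 0.15], [0.106, 0.297, 0.21]]
0.7 0.003 [[0.1, 0.116, 0.18], [0.056, 0.098, 0.2], [0.018, 0.035, 0.4], [0.006, 0.017, 0.23], [0.18, 0.057, 0.78], [0.0, 0.004, 0.01], [0.01, 0.034, 0.02], [0.014, 0.045, 0.02]]
0.7 0.03 [[0.1, 0.115, 0.18], [0.055, 0.098, 0.2], [0.018, 0.035, 0.46], [0.006, 0.016, 0.2], [0.169, 0.06, 0.73], [0.004, 0.007, 0.02], [0.01, 0.033, 0.02], [0.014, 0.045, 0.03]]
0.7 0.1 [[0.105, 0.107, 0.66], [0.049, 0.094, 0.19], [0.02, 0.036, 0.55], [0.007, 0.016, 0.19], [0.115, 0.101, 0.9], [0.039, 0.036, 0.14], [0.025, 0.033, 0.07], [0.014, 0.048, 0.04]]
1.5 0.003 [[0.093, 0.155, 0.28], [0.068, 0.168, 0.28], [0.077, 0.203, 0.61], [0.041, 0.113, 0.71], [0.178, 0.052, 0.78], [0.004, 0.016, 0.01], [0.043, 0.138, 0.08], [0.062, 0.184, 0.11]]
1.5 0.03 [[0.093, 0.155, 0.27], [0.068, 0.168, 0.28], [0.077, 0.203, 0.58], [0.042, 0.112, 0.51], [0.167, 0.053, 0.74], [0.006, 0.016, 0.02], [0.043, 0.138, 0.08], [0.062, 0.184, 0.11]]
1.5 0.1 [[0.098, 0.153, 0.6], [0.063, 0.167, 0.26], [0.079, 0.202, 0.55], [0.047, 0.11, 0.28], [0.116, 0.058, 0.89], [0.042, 0.018, 0.12], [0.048, 0.137, 0.07], [0.061, 0.184, 0.11]]
real	0m25.931s
user	0m26.324s
sys	0m0.192s
```

```bash
cat > rev.py <<'E'
import sim; from sim import *
sim.WR=.7;sim.REG=.003
for q0 in ([.97,1.27,-.58,1.14,-.03,1.28,.66],[.74,1.22,.01,1.16,-.54,1.36,1.03],[.97,1.27,-.57,1.14,-.04,1.29,-2.48]):
  for path in ([(.53,-.48,.2),(.5,-.4,.45),(.5,0,.5),(.45,.3,.55),(.2,.5,.6),(0,.65,.7),(0,.6,.8)],[(.53,-.48,.2),(.4,-.5,.45),(.3,-.5,.6),(.2,-.5,.7),(0,-.5,.8),(0,-.4,.5)],[(.53,-.48,.2),(.1,-.55,.2),(0,-.5,.2),(0,-.3,.2)],[(.53,-.48,.2),(.7,-.5,.3),(.9,-.5,.4)]):
    q=np.array(q0);print('--')
    for g in path: q,n=run(q,g,20);print(n,q.round(2),fk(q,p,s)[0].round(3),tilt(q))
E
python3 rev.py
```

```text
--
7 [ 0.97  1.29 -0.55  0.48 -0.04  1.92  0.67] [ 0.53  -0.479  0.199] [ 0.    0.68 -0.73]
9 [ 0.98  0.95 -0.6   0.61 -0.18  2.06  0.46] [ 0.5  -0.4   0.45] [ 0.    0.68 -0.73]
13 [ 0.78  0.48 -0.75  1.51 -0.43  1.35  0.21] [ 0.5 -0.   0.5] [ 0.    0.68 -0.73]
10 [ 0.33  0.3  -0.85  1.63 -0.52  1.01 -0.23] [0.45 0.3  0.55] [ 0.    0.68 -0.73]
11 [-0.09  0.05 -1.04  1.74 -0.39  0.72 -0.89] [0.2 0.5 0.6] [ 0.    0.68 -0.73]
9 [-0.98  0.23 -0.97  1.29  0.47  1.02 -1.96] [0.   0.65 0.7 ] [ 0.    0.68 -0.73]
5 [-0.96  0.18 -1.    1.05  0.39  1.28 -1.86] [0.  0.6 0.8] [ 0.    0.68 -0.73]
--
7 [ 0.97  1.29 -0.55  0.48 -0.04  1.92  0.67] [ 0.53  -0.479  0.199] [ 0.    0.68 -0.73]
20 [ 1.16  0.94 -0.55  0.59 -0.14  2.09  0.65] [ 0.399 -0.498  0.449] [ 0.09  0.63 -0.77]
20 [ 1.41  0.73 -0.76  0.64 -0.13  2.09  0.6 ] [ 0.3   -0.497  0.597] [ 0.28  0.49 -0.82]
20 [ 1.7   0.61 -0.97  0.6  -0.12  2.09  0.6 ] [ 0.2   -0.498  0.697] [ 0.46  0.33 -0.82]
20 [ 2.22  0.56 -1.27  0.55 -0.12  2.09  0.73] [ 0.008 -0.491  0.782] [ 0.65  0.04 -0.76]
10 [ 2.79  0.56 -1.43  1.69 -0.15  1.29  1.16] [-0.  -0.4 
[... 3424 characters left out ...]
0.76]
10 [ 2.79  0.57 -1.44  1.69 -0.15  1.29 -2.  ] [-0.  -0.4  0.5] [ 0.65  0.05 -0.76]
--
7 [ 0.96  1.31 -0.54  0.45 -0.05  1.94 -2.48] [ 0.53 -0.48  0.2 ] [-0.    0.68 -0.73]
14 [ 1.57  1.09 -0.5   1.08  0.17  1.77 -2.01] [ 0.1  -0.55  0.2 ] [-0.    0.68 -0.73]
5 [ 1.73  1.01 -0.5   1.31  0.22  1.65 -1.93] [ 0.  -0.5  0.2] [-0.    0.68 -0.73]
7 [ 1.81  0.81 -0.56  1.97  0.19  1.21 -2.03] [-0.  -0.3  0.2] [-0.    0.68 -0.73]
--
7 [ 0.96  1.31 -0.54  0.45 -0.05  1.94 -2.48] [ 0.53 -0.48  0.2 ] [-0.    0.68 -0.73]
20 [ 0.76  1.3   0.38  0.13 -1.    1.89 -2.58] [ 0.682 -0.48   0.294] [ 0.27  0.53 -0.8 ]
20 [ 0.64  1.22  0.34  0.15 -1.    1.51 -2.66] [ 0.84  -0.454  0.373] [ 0.56  0.34 -0.75]
```

```bash
nproc
cat > fast.py <<'E'
import numpy as np
from scipy.optimize import lsq_linear
from scipy.spatial.transform import Rotation as R
from ik import p,s,LO,HI
V=.07*np.array([2.57,2.57,3.14,3.14,3.14,3.14,3.14])
def rz(t):c,d=np.cos(t),np.sin(t);return np.array([[c,-d,0],[d,c,0],[0,0,1.]])
def ry(t):c,d=np.cos(t),np.sin(t);return np.array([[c,0,d],[0,1.,0],[-d,0,c]])
def fkj(q):
    o=np.zeros(3);M=np.eye(3);ax=[];og=[]
    seq=[('z',s[0]*q[0]+p[0],s[0],[0,0,0]),('y',q[1]+p[2],1,[p[8],p[18],0]),('z',s[1]*q[2]+p[12],s[1],[0,0,0]),('y',q[3]+p[9],1,[p[3],p[14],p[4]]),('z',s[2]*q[4]+p[13],s[2],[-p[10],0,0]),('y',q[5]+p[11],1,[0,p[15],p[5]]),('z',s[3]*q[6]+p[6],s[3],[0,0,0])]
    o=np.array([0,0,p[1]])
    for a,t,sg,off in seq:
        o=o+M@np.array(off,float); ax.append(sg*M[:,2 if a=='z' else 1]);og.append(o); M=M@(rz(t) if a=='z' else ry(t))
    o=o+M@np.array([p[16],p[17],p[7]]);ax=np.array(ax);og=np.array(og)
    return o,M,np.r_[np.cross(ax,o-og).T,ax.T]
W=.7;REG=.003
def step(q,x,M2):
    q0=q
    lo=np.maximum(LO,q0-V)-1e-9;hi=np.minimum(HI,q0+V)+1e-9
    for _ in range(2):
        o,M,J=fkj(q);e=np.r_[x-o,W*R.from_matrix(M2@M.T).as_rotvec()];A=J.copy();A[3:]*=W
        A=np.r_[A,REG*np.eye(7)];b=np.r_[e,REG*(q0-q)]
        q=np.clip(q+lsq_linear(A,b,(np.minimum(lo-q,-1e-9),np.maximum(hi-q,1e-9)),method='bvls').x,lo,hi)
    return q
def run(q,goal,n,v=.045):
    g=np.array(goal,float)
    for i in range(n):
        o,M,_=fkj(q);d=g-o;l=np.linalg.norm(d)
        if l<.002:break
        q=step(q,o+d*min(1,v/l),M)
    return q
def score(q):
    o,M,_=fkj(q);z=M[:,2]
    return np.linalg.norm(o-[.53,-.48,.2])*5+max(0,.6-z[1])+abs(z[0])+max(0,z[1]-.72)
E
cat > search.py <<'E'
from fast import *
import multiprocessing as mp,time,sys
q0=np.array([-1.216,-.456,1.509,1.719,-.055,1.359,.146])
def work(seed):
    rng=np.random.default_rng(seed);res=[];t=time.time()
    while time.time()-t<80:
        q=q0;path=[]
        try:
            for k in range(rng.integers(2,6)):
                r=rng.uniform(.3,1.0);a=rng.uniform(-1.9,2.2);g=(round(r*np.cos(a),2),round(r*np.sin(a),2),round(rng.uniform(.45,1.0),2));n=int(rng.choice([10,10,20]))
                q=run(q,g,n);path.append((g,n))
            q=run(q,(.5,-.42,.45),20);q=run(q,(.53,-.48,.2),15)
        except Exception as e: continue
        res.append((score(q),path,q))
    return sorted(res,key=lambda r:r[0])[:2],len(res)
if __name__=='__main__':
    with mp.Pool() as P: O=P.map(work,range(mp.cpu_count()))
    print([o[1] for o in O]);A=sorted(sum([o[0] for o in O],[]),key=lambda r:r[0])[:5]
    for sc,pa,q in A: print(round(sc,3),pa,q.round(2),fkj(q)[1][:,2].round(2))
E
python3 search.py
```

```text
4
[564, 566, 570, 568]
0.004 [((np.float64(-0.06), np.float64(0.58), 0.77), 20), ((np.float64(-0.19), np.float64(0.54), 0.48), 20), ((np.float64(0.84), np.float64(-0.34), 0.46), 20)] [ 0.93  1.23 -0.32  0.58 -0.18  1.83  0.66] [-0.    0.63 -0.78]
0.02 [((np.float64(-0.27), np.float64(0.44), 0.68), 20), ((np.float64(-0.15), np.float64(0.33), 0.94), 20), ((np.float64(0.78), np.float64(0.06), 0.82), 10), ((np.float64(0.25), np.float64(0.3), 0.75), 20)] [ 0.95  1.26 -0.48  0.53 -0.05  1.87  0.57] [-0.02  0.63 -0.77]
0.029 [((np.float64(0.1), np.float64(0.4), 0.96), 10), ((np.float64(-0.23), np.float64(0.47), 0.81), 10), ((np.float64(-0.36), np.float64(0.77), 0.82), 20), ((np.float64(0.52), np.float64(-0.57), 0.95), 10), ((np.float64(0.73), np.float64(0.62), 0.58), 20)] [ 0.89  1.37 -0.06  0.31 -0.52  2.09  0.68] [-0.    0.74 -0.67]
0.03 [((np.float64(-0.22), np.float64(0.39), 0.52), 10), ((np.float64(-0.48), np.float64(0.7), 0.54), 10)] [ 0.79  1.22  0.32  0.65 -0.7   1.86  0.85] [ 0.03  0.63 -0.78]
0.031 [((np.float64(-0.43), np.float64(0.61), 0.77), 20), ((np.float64(0.17), np.float64(0.69), 0.94), 10), ((np.float64(0.67), np.float64(0.64), 0.6), 10), ((np.float64(0.57), np.float64(0.48), 0.54), 10), ((np.float64(0.43), np.float64(0.44), 0.73), 10)] [ 1.11  1.31 -1.17  0.64  0.5   1.83  0.33] [ 0.03  0.61 -0.79]
```

```bash
cat > tr.py <<'E'
from fast import *
q0=np.array([-1.216,-.456,1.509,1.719,-.055,1.359,.146])
for path in ([((-.22,.39,.52),10),((-.48,.7,.54),10),((.5,-.42,.45),20),((.53,-.48,.2),15)],[((-.06,.58,.77),20),((-.19,.54,.48),20),((.84,-.34,.46),20),((.5,-.42,.45),20),((.53,-.48,.2),15)],
 [((.42,.2,.58),10),((.2,.45,.6),10),((-.06,.58,.77),10),((-.3,.6,.5),20),((.5,.3,.5),20),((.5,-.42,.45),20),((.53,-.48,.2),15)],
 [((.42,.2,.58),10),((.2,.45,.6),10),((-.48,.7,.54),20),((.3,.5,.5),20),((.5,.1,.5),10),((.5,-.42,.45),20),((.53,-.48,.2),15)]):
    q=q0;print('---')
    for g,n in path:
        tot=0;mr=9
        for i in range(n):
            q=run(q,g,1);o,M,_=fkj(q);mr=min(mr,np.hypot(*o[:2]))
            if np.linalg.norm(o-g)<.003:break
            if i%5==4:print('   ',o.round(2),M[:,2].round(2))
        print(g,i+1,q.round(2),o.round(2),M[:,2].round(2),'rmin',mr.round(2))
E
python3 tr.py
```

```text
---
    [ 0.18 -0.04  0.52] [ 0.22  0.44 -0.87]
    [0.12 0.08 0.5 ] [ 0.16  0.47 -0.87]
(-0.22, 0.39, 0.52) 10 [ 0.52 -0.46 -0.06  2.22 -0.55  1.47  0.4 ] [0.12 0.08 0.5 ] [ 0.16  0.47 -0.87] rmin 0.14
    [0.09 0.15 0.48] [ 0.08  0.58 -0.81]
    [0.02 0.3  0.47] [ 0.01  0.64 -0.77]
(-0.48, 0.7, 0.54) 10 [-0.49 -0.46 -0.51  2.39 -0.9   0.72 -0.58] [0.02 0.3  0.47] [ 0.01  0.64 -0.77] rmin 0.15
    [0.15 0.12 0.47] [ 0.01  0.64 -0.76]
    [ 0.26 -0.05  0.47] [ 0.02  0.63 -0.77]
    [ 0.38 -0.24  0.46] [ 0.02  0.63 -0.77]
    [ 0.5  -0.41  0.44] [ 0.03  0.63 -0.78]
(0.5, -0.42, 0.45) 20 [ 0.76  0.91  0.33  0.69 -0.72  2.09  0.7 ] [ 0.5  -0.41  0.44] [ 0.03  0.63 -0.78] rmin 0.19
    [ 0.53 -0.47  0.23] [ 0.03  0.63 -0.78]
(0.53, -0.48, 0.2) 6 [ 0.79  1.22  0.32  0.65 -0.7   1.86  0.85] [ 0.53 -0.48  0.2 ] [ 0.03  0.63 -0.78] rmin 0.66
---
    [ 0.24 -0.01  0.58] [ 0.23  0.44 -0.87]
    [0.15 0.19 0.65] [ 0.22  0.45 -0.86]
    [0.05 0.38 0.71] [ 0.22  0.45 -0.86]
    [-0.04  0.53  0.76] [ 0.21  0.48 -0.85]
(-0.06, 0.58, 0.77) 20 [ 0.51 -0.46 -1.47  1.01 -0.49  1.56 -1.39] [-0.04  0.53 
[... 2829 characters left out ...]
]
    [-0.06  0.6   0.53] [ 0.22  0.44 -0.87]
    [0.15 0.54 0.51] [ 0.22  0.44 -0.87]
(0.3, 0.5, 0.5) 19 [-1.28  0.17  0.2   1.76 -0.07  0.69 -1.21] [0.3 0.5 0.5] [ 0.22  0.44 -0.87] rmin 0.56
    [0.4 0.3 0.5] [ 0.22  0.44 -0.87]
(0.5, 0.1, 0.5) 10 [-0.42  0.2   0.53  1.75 -0.66  1.11  0.2 ] [0.5 0.1 0.5] [ 0.22  0.44 -0.87] rmin 0.49
    [ 0.5  -0.12  0.48] [ 0.22  0.44 -0.87]
    [ 0.5  -0.35  0.46] [ 0.22  0.44 -0.87]
(0.5, -0.42, 0.45) 12 [ 0.64  0.75  0.56  1.01 -0.8   1.78  0.92] [ 0.5  -0.42  0.45] [ 0.22  0.44 -0.87] rmin 0.5
    [ 0.53 -0.47  0.23] [ 0.22  0.44 -0.87]
(0.53, -0.48, 0.2) 6 [ 0.69  1.05  0.5   1.11 -0.87  1.47  1.13] [ 0.53 -0.48  0.2 ] [ 0.22  0.44 -0.87] rmin 0.66
```

```bash
cat > search2.py <<'E'
from fast import *
import multiprocessing as mp,time
q0=np.array([-1.216,-.456,1.509,1.719,-.055,1.359,.146])
def runm(q,g,n):
    mr=9;k=0
    for i in range(n):
        q=run(q,g,1);o=fkj(q)[0];mr=min(mr,np.hypot(*o[:2])+max(0,o[2]-.7));k+=1
        if np.linalg.norm(o-g)<.003:break
    return q,k,mr
def play(path,q=q0):
    T=0;m=9
    for g,n in path: q,k,mr=runm(q,g,n);T+=k;m=min(m,mr)
    return q,T,m
pre=[((.42,.2,.58),10),((.2,.45,.6),10)]; post=[((.5,.1,.5),20),((.5,-.42,.45),20),((.53,-.48,.2),15)]
def work(seed):
    rng=np.random.default_rng(seed);res=[];t=time.time();q1,T1,_=play(pre)
    while time.time()-t<70:
        mid=[]
        for k in range(rng.integers(1,4)):
            r=rng.uniform(.45,1.0);a=rng.uniform(.8,2.3);mid.append(((round(r*np.cos(a),2),round(r*np.sin(a),2),round(rng.uniform(.45,1.0),2)),int(rng.choice([10,15,20]))))
        try: q,T,m=play(mid+post,q1)
        except Exception: continue
        if m<.38: continue
        z=fkj(q)[1][:,2]
        sc=np.linalg.norm(fkj(q)[0]-[.53,-.48,.2])*5+max(0,.64-z[1])+max(0,z[1]-.71)+abs(z[0])+.001*T+.05*(max(0,abs(q[2])-1.2)+max(0,-.8-q[4]))
        res.append((sc,T+T1,m,mid,q))
    return sorted(res,key=lambda r:r[0])[:2],len(res)
if __name__=='__main__':
    with mp.Pool() as P: O=P.map(work,range(4))
    print([o[1] for o in O]);A=sorted(sum([o[0] for o in O],[]),key=lambda r:r[0])[:6]
    for sc,T,m,pa,q in A: print(round(sc,3),T,m.round(2),[([float(v) for v in g],n) for g,n in pa],q.round(2),fkj(q)[1].round(2).tolist())
E
python3 search2.py
```

```text
[298, 295, 313, 328]
0.177 104 0.5 [([-0.36, 0.77, 0.6], 15), ([-0.47, 0.75, 0.95], 15), ([0.55, 0.77, 0.66], 20)] [ 1.01  1.33 -0.62  0.46 -0.07  1.93  0.58] [[0.05, 1.0, 0.06], [0.67, -0.08, 0.74], [0.74, 0.01, -0.67]]
0.179 93 0.47 [([-0.34, 0.62, 0.87], 10), ([-0.39, 0.71, 0.81], 15), ([0.19, 0.87, 0.94], 10)] [ 0.93  1.27 -0.09  0.55 -0.5   1.89  0.78] [[0.04, 1.0, 0.09], [0.68, -0.09, 0.72], [0.73, 0.03, -0.68]]
0.198 100 0.44 [([-0.33, 0.58, 0.81], 20), ([-0.38, 0.87, 0.69], 15), ([-0.0, 0.72, 0.51], 10)] [ 0.87  1.25  0.17  0.62 -0.71  1.88  0.86] [[0.06, 0.99, 0.11], [0.69, -0.12, 0.71], [0.72, 0.04, -0.69]]
0.218 105 0.5 [([-0.31, 0.74, 0.77], 20), ([-0.5, 0.66, 0.69], 20), ([0.64, 0.74, 0.59], 20)] [ 0.8   1.22  0.42  0.73 -0.87  1.84  1.  ] [[0.05, 0.99, 0.13], [0.74, -0.13, 0.66], [0.67, 0.06, -0.74]]
0.22 94 0.5 [([-0.02, 0.95, 0.67], 10), ([-0.48, 0.84, 0.93], 15), ([0.56, 0.61, 0.69], 20)] [ 0.83  1.24  0.34  0.69 -0.85  1.86  0.97] [[0.04, 0.99, 0.14], [0.71, -0.13, 0.69], [0.7, 0.07, -0.71]]
0.225 86 0.5 [([-0.36, 0.85, 0.81], 20), ([0.6, 0.72, 0.65], 15)] [ 0.79  1.2   0.43  0.79 -0.87  1.79  1.03] [[0.06, 0.99, 0.15], [0.75, -0.14, 0.64], [0.65, 0.08, -0.75]]
```

The fitted model predicts the arm well. The route is to back off to the left, which frees the elbow, re-lean the tool there, then come in to the press front.

```bash
cat > rows.py <<'E'
import sys,json
from fast import *
from plant import robot
goals=json.loads(sys.argv[1]);N=int(sys.argv[2])
q=np.clip(robot.observe()['joints'],LO,HI);out=[];v=.044
for g,n in goals:
    for i in range(n):
        o,M,_=fkj(q);d=np.array(g)-o;l=np.linalg.norm(d)
        if l<.006:break
        sh=(M.T@(d*min(1,v/l))/.04).clip(-1,1).round(2);q=step(q,o+M@sh*.04,M);out.append(sh.tolist())
for r in out[:N]: print(r)
o,M,_=fkj(q);print(len(out),q.round(2),o.round(3),M[:,2].round(2))
E
python3 rows.py '[[[0.42,0.2,0.58],10],[[0.2,0.45,0.6],10]]' 20
```

```text
[1.0, 0.03, 0.38]
[1.0, 0.03, 0.38]
[1.0, 0.03, 0.38]
[1.0, 0.03, 0.38]
[1.0, 0.03, 0.38]
[1.0, 0.03, 0.37]
[1.0, 0.03, 0.37]
[1.0, 0.03, 0.37]
[1.0, 0.02, 0.36]
[0.69, 0.02, 0.22]
[0.67, -0.86, 0.14]
[0.67, -0.86, 0.14]
[0.67, -0.86, 0.14]
[0.67, -0.86, 0.14]
[0.67, -0.86, 0.14]
[0.67, -0.86, 0.14]
[0.66, -0.87, 0.13]
[0.39, -0.51, 0.08]
18 [-1.43 -0.03  0.11  1.68  0.14  0.99 -1.54] [0.2  0.45 0.6 ] [ 0.23  0.44 -0.87]
```

apply_moves(plan=[[-1,1,0.03,0.38,0],[-1,1,0.03,0.38,0],[-1,1,0.03,0.38,0],[-1,1,0.03,0.38,0],[-1,1,0.03,0.38,0],[-1,1,0.03,0.37,0],[-1,1,0.03,0.37,0],[-1,1,0.03,0.37,0],[-1,1,0.02,0.36,0],[-1,0.7,0.02,0.2,0]])

```text
time_s: 26.85
tool_pos: [0.4191, 0.2043, 0.5816]
tool_rot: [-2.185, -1.846, -0.698]
wrist_force: [0.1, -0.0, 0.5]
width: 0.0002
grasp_force: 0.0
```

apply_moves(plan=[[-1,0.67,-0.86,0.14,0],[-1,0.67,-0.86,0.14,0],[-1,0.67,-0.86,0.14,0],[-1,0.67,-0.86,0.14,0],[-1,0.67,-0.86,0.14,0],[-1,0.67,-0.86,0.14,0],[-1,0.66,-0.87,0.13,0],[-1,0.4,-0.5,0.1,0],[-1,0,0,0,0],[-1,0,0,0,0]])

```text
time_s: 27.85
tool_pos: [0.1994, 0.4512, 0.6013]
tool_rot: [-2.188, -1.844, -0.699]
wrist_force: [-0.3, -0.1, 0.3]
width: 0.0004
grasp_force: 0.0
```

```bash
cat > search3.py <<'E'
from fast import *
import search2 as S, multiprocessing as mp
from plant import robot
import sys
if __name__=='__main__':
    o=robot.observe();q=np.clip(o['joints'],LO,HI);print(o['time_s'],q.round(3),fkj(q)[0].round(3),fkj(q)[1][:,2].round(2))
    for mid in ([((-.34,.62,.87),10),((-.39,.71,.81),15),((.19,.87,.94),10)],[((-.36,.85,.81),20),((.6,.72,.65),15)],[((-.02,.95,.67),10),((-.48,.84,.93),15),((.56,.61,.69),20)]):
        a,T,m=S.play(mid+S.post,q);print(T,round(m,2),a.round(2),fkj(a)[0].round(2),fkj(a)[1][:,2].round(2))
E
python3 search3.py; python3 rows.py '[[[-0.34,0.62,0.87],10],[[-0.39,0.71,0.81],15],[[0.19,0.87,0.94],10]]' 10
```

```text
27.85 [-1.407 -0.029  0.081  1.673  0.139  0.996 -1.542] [0.2   0.451 0.601] [ 0.23  0.44 -0.87]
75 0.47 [ 0.93  1.27 -0.09  0.55 -0.5   1.89  0.78] [ 0.53 -0.48  0.2 ] [ 0.09  0.72 -0.69]
68 0.5 [ 0.77  1.2   0.48  0.8  -0.91  1.8   1.04] [ 0.53 -0.48  0.2 ] [ 0.15  0.64 -0.75]
76 0.5 [ 0.83  1.24  0.34  0.69 -0.84  1.86  0.97] [ 0.53 -0.48  0.2 ] [ 0.14  0.69 -0.71]
[0.38, -0.91, -0.5]
[0.38, -0.91, -0.5]
[0.38, -0.91, -0.5]
[0.37, -0.91, -0.5]
[0.38, -0.91, -0.49]
[0.38, -0.91, -0.5]
[0.37, -0.91, -0.5]
[0.38, -0.91, -0.49]
[0.38, -0.91, -0.5]
[0.37, -0.91, -0.49]
35 [-1.7   0.63  0.88  0.13 -0.69  1.57 -1.6 ] [0.026 0.79  0.857] [ 0.09  0.75 -0.66]
```

Actual and predicted states agree. I'll go on with the first variant.

apply_moves(plan=[[-1,0.38,-0.91,-0.5,0],[-1,0.38,-0.91,-0.5,0],[-1,0.38,-0.91,-0.5,0],[-1,0.38,-0.91,-0.5,0],[-1,0.38,-0.91,-0.5,0],[-1,0.38,-0.91,-0.5,0],[-1,0.38,-0.91,-0.5,0],[-1,0.38,-0.91,-0.5,0],[-1,0.38,-0.91,-0.5,0],[-1,0.38,-0.91,-0.5,0]])

```text
time_s: 28.85
tool_pos: [-0.1761, 0.5701, 0.7931]
tool_rot: [-2.19, -1.838, -0.703]
wrist_force: [0.7, 2.5, 2.1]
width: -0.0
grasp_force: 0.0
```

```bash
python3 - <<'E'
from fast import *
import search2 as S
from plant import robot
q=np.clip(robot.observe()['joints'],LO,HI);print(q.round(2),fkj(q)[0].round(3),fkj(q)[1][:,2].round(2))
for mid in ([((-.34,.62,.87),3),((-.39,.71,.81),15),((.19,.87,.94),10)],[((-.39,.71,.81),12),((.19,.87,.94),10)],[((-.39,.71,.81),10),((.19,.87,.94),6)],[((-.39,.71,.81),10),((.19,.87,.94),8)]):
    a,T,m=S.play(mid+S.post,q);print(T,round(m,2),a.round(2),fkj(a)[0].round(2),fkj(a)[1][:,2].round(2))
E
python3 rows.py '[[[-0.39,0.71,0.81],10],[[0.19,0.87,0.94],10]]' 20
```

```text
[-2.1   0.4  -0.29  0.51  0.66  1.97 -2.17] [-0.176  0.57   0.793] [ 0.23  0.44 -0.87]
68 0.47 [ 0.95  1.29 -0.23  0.51 -0.4   1.91  0.72] [ 0.53 -0.48  0.2 ] [ 0.08  0.73 -0.67]
60 0.47 [ 0.82  1.23  0.37  0.69 -0.84  1.86  0.96] [ 0.53 -0.48  0.2 ] [ 0.12  0.68 -0.72]
71 0.4 [-1.19 -0.46  1.51  2.12  0.42  0.62 -0.18] [ 0.38 -0.28  0.4 ] [ 0.48  0.02 -0.88]
73 0.41 [-1.18 -0.46  1.51  2.12  0.42  0.61 -0.18] [ 0.38 -0.28  0.4 ] [ 0.48  0.02 -0.88]
[0.45, -1.0, -0.01]
[0.47, -1.0, -0.01]
[0.52, -0.97, -0.06]
[0.6, -0.92, -0.14]
[0.68, -0.84, -0.21]
[0.74, -0.76, -0.28]
[0.81, -0.68, -0.31]
[0.84, -0.62, -0.34]
[0.88, -0.56, -0.34]
[0.89, -0.54, -0.34]
[0.57, 0.93, 0.11]
[0.57, 0.93, 0.11]
[0.57, 0.93, 0.11]
[0.58, 0.93, 0.11]
[0.59, 0.92, 0.11]
[0.61, 0.91, 0.1]
[0.64, 0.89, 0.09]
[0.67, 0.87, 0.08]
[0.71, 0.84, 0.07]
[0.76, 0.79, 0.06]
20 [-1.73  0.64  0.87  0.13 -0.6   1.68 -1.63] [0.033 0.766 0.828] [ 0.15  0.66 -0.74]
```

apply_moves(plan=[[-1,0.45,-1,0,0],[-1,0.47,-1,0,0],[-1,0.52,-0.97,-0.06,0],[-1,0.6,-0.92,-0.14,0],[-1,0.68,-0.84,-0.21,0],[-1,0.74,-0.76,-0.28,0],[-1,0.8,-0.68,-0.31,0],[-1,0.84,-0.62,-0.34,0],[-1,0.88,-0.56,-0.34,0],[-1,0.89,-0.54,-0.34,0]])

```text
time_s: 29.85
tool_pos: [-0.2975, 0.6519, 0.7578]
tool_rot: [-2.086, -1.804, -0.752]
wrist_force: [0.0, 1.0, 0.4]
width: 0.0005
grasp_force: 0.0
```

```bash
cat > s4.py <<'E'
from fast import *
import search2 as S, itertools
from plant import robot
o=robot.observe();q=np.clip(o['joints'],LO,HI);print(o['time_s'],q.round(2),fkj(q)[0].round(3),fkj(q)[1].round(2).tolist())
for n1 in(0,3,6):
  for mid in ([((.19,.87,.94),10)],[((.2,.45,.6),20)],[((.35,.65,.6),20)],[((.0,.7,.5),12),((.4,.5,.5),15)]):
    m0=[((-.39,.71,.81),n1)] if n1 else []
    a,T,m=S.play(m0+mid+S.post,q);print(n1,mid,T,round(m,2),a.round(2),fkj(a)[0].round(2),fkj(a)[1][:,2].round(2))
E
python3 s4.py
```

```text
29.85 [-2.28  0.67 -0.2   0.14  0.76  1.97 -2.13] [-0.298  0.652  0.758] [[0.08, 0.98, 0.2], [0.83, -0.18, 0.53], [0.55, 0.12, -0.82]]
0 [((0.19, 0.87, 0.94), 10)] 48 0.48 [ 0.73  1.18  0.6   0.89 -1.    1.76  1.13] [ 0.53 -0.48  0.2 ] [ 0.19  0.6  -0.77]
0 [((0.2, 0.45, 0.6), 20)] 42 0.44 [ 0.71  1.11  0.54  1.01 -0.91  1.61  1.13] [ 0.53 -0.48  0.2 ] [ 0.2   0.52 -0.83]
0 [((0.35, 0.65, 0.6), 20)] 46 0.5 [ 1.1   1.1  -0.6   0.96 -0.03  1.4   0.6 ] [ 0.53 -0.48  0.2 ] [ 0.2   0.52 -0.83]
0 [((0.0, 0.7, 0.5), 12), ((0.4, 0.5, 0.5), 15)] 48 0.5 [ 1.25  1.24 -1.19  0.95  0.48  1.49  0.29] [ 0.53 -0.48  0.2 ] [ 0.2   0.52 -0.83]
3 [((0.19, 0.87, 0.94), 10)] 51 0.47 [ 0.75  1.21  0.59  0.82 -1.    1.82  1.09] [ 0.53 -0.48  0.2 ] [ 0.17  0.63 -0.75]
3 [((0.2, 0.45, 0.6), 20)] 72 0.44 [-1.19 -0.46  1.51  2.16  0.62  0.53 -0.38] [ 0.39 -0.3   0.4 ] [ 0.52 -0.06 -0.85]
3 [((0.35, 0.65, 0.6), 20)] 50 0.5 [ 0.81  1.12  0.28  0.9  -0.73  1.62  1.  ] [ 0.53 -0.48  0.2 ] [ 0.18  0.57 -0.8 ]
3 [((0.0, 0.7, 0.5), 12), ((0.4, 0.5, 0.5), 15)] 51 0.5 [ 0.93  1.09 -0.1   0.9  -0.44  1.52  0.84] [ 0.53 -0.48  0.2 ] [ 0.18  0.57 -0.8 ]
6 [((0.19, 0.87, 0.94), 10)] 54 0.47 [ 0.8   1.23  0.41  0.72 -0.88  1.85  0.99] [ 0.53 -0.48  0.2 ] [ 0.13  0.67 -0.73]
6 [((0.2, 0.45, 0.6), 20)] 76 0.43 [-1.18 -0.46  1.51  2.16  0.56  0.52 -0.34] [ 0.39 -0.29  0.4 ] [ 0.53 -0.04 -0.85]
6 [((0.35, 0.65, 0.6), 20)] 54 0.5 [ 0.8   1.19  0.39  0.79 -0.83  1.78  1.01] [ 0.53 -0.48  0.2 ] [ 0.14  0.64 -0.76]
6 [((0.0, 0.7, 0.5), 12), ((0.4, 0.5, 0.5), 15)] 55 0.5 [ 0.96  1.16 -0.18  0.78 -0.39  1.64  0.79] [ 0.53 -0.48  0.2 ] [ 0.15  0.63 -0.76]
```

```bash
python3 rows.py '[[[-0.39,0.71,0.81],8],[[0,0.7,0.5],2]]' 10
```

```text
[0.63, -0.86, -0.28]
[0.73, -0.76, -0.32]
[0.81, -0.67, -0.34]
[0.85, -0.6, -0.35]
[0.88, -0.56, -0.35]
[0.9, -0.53, -0.33]
[0.96, -0.47, -0.27]
[0.94, -0.51, -0.27]
[-0.38, 0.84, 0.6]
[-0.41, 0.83, 0.6]
10 [-2.36  0.55  0.24  0.57  0.39  1.48 -2.21] [-0.316  0.701  0.746] [ 0.12  0.67 -0.73]
```

apply_moves(plan=[[-1,0.63,-0.86,-0.28,0],[-1,0.73,-0.76,-0.32,0],[-1,0.8,-0.67,-0.34,0],[-1,0.85,-0.6,-0.35,0],[-1,0.88,-0.56,-0.35,0],[-1,0.9,-0.53,-0.33,0],[-1,0.96,-0.47,-0.27,0],[-1,0.94,-0.51,-0.27,0],[-1,0,0,0,0],[-1,0,0,0,0]])

```text
time_s: 30.85
tool_pos: [-0.3528, 0.6906, 0.7773]
tool_rot: [-1.909, -1.718, -0.806]
wrist_force: [0.8, -0.9, 1.0]
width: 0.0004
grasp_force: 0.0
```

```bash
sed -i 's/for n1 in(0,3,6)/for n1 in(0,)/' s4.py; python3 s4.py;  python3 rows.py '[[[0,0.7,0.5],12],[[0.4,0.5,0.5],15]]' 30
```

```text
30.85 [-2.39  0.74  0.98  0.14 -0.32  1.74 -2.08] [-0.353  0.69   0.777] [[0.05, 0.99, 0.13], [0.73, -0.13, 0.67], [0.68, 0.06, -0.73]]
0 [((0.19, 0.87, 0.94), 10)] 49 0.47 [ 0.82  1.23  0.35  0.7  -0.83  1.85  0.96] [ 0.53 -0.48  0.2 ] [ 0.13  0.68 -0.72]
0 [((0.2, 0.45, 0.6), 20)] 70 0.43 [-1.18 -0.46  1.51  2.16  0.53  0.52 -0.32] [ 0.39 -0.29  0.4 ] [ 0.53 -0.03 -0.85]
0 [((0.35, 0.65, 0.6), 20)] 48 0.5 [ 0.8   1.22  0.41  0.72 -0.87  1.84  0.99] [ 0.53 -0.48  0.2 ] [ 0.13  0.67 -0.73]
0 [((0.0, 0.7, 0.5), 12), ((0.4, 0.5, 0.5), 15)] 49 0.5 [ 0.89  1.19  0.06  0.73 -0.59  1.74  0.87] [ 0.53 -0.48  0.2 ] [ 0.13  0.66 -0.74]
[-0.4, 0.82, 0.62]
[-0.42, 0.81, 0.62]
[-0.44, 0.8, 0.62]
[-0.44, 0.8, 0.62]
[-0.44, 0.8, 0.62]
[-0.44, 0.8, 0.62]
[-0.44, 0.8, 0.62]
[-0.44, 0.8, 0.62]
[-0.44, 0.8, 0.61]
[-0.44, 0.79, 0.62]
[-0.35, 0.63, 0.48]
[-0.31, 1.0, -0.19]
[-0.31, 1.0, -0.19]
[-0.31, 1.0, -0.19]
[-0.3, 1.0, -0.19]
[-0.3, 1.0, -0.19]
[-0.3, 1.0, -0.19]
[-0.3, 1.0, -0.19]
[-0.3, 1.0, -0.19]
[-0.29, 1.0, -0.18]
[-0.29, 1.0, -0.18]
[-0.14, 0.55, -0.09]
22 [-0.59  0.27 -0.26  1.75 -0.59  0.56 -0.5 ] [0.4 0.5 0.5] [ 0.13  0.66 -0.74]
```

apply_moves(plan=[[-1,-0.42,0.81,0.62,0],[-1,-0.42,0.81,0.62,0],[-1,-0.44,0.8,0.62,0],[-1,-0.44,0.8,0.62,0],[-1,-0.44,0.8,0.62,0],[-1,-0.44,0.8,0.62,0],[-1,-0.44,0.8,0.62,0],[-1,-0.44,0.8,0.62,0],[-1,-0.44,0.8,0.62,0],[-1,-0.44,0.8,0.62,0]])

```text
time_s: 31.85
tool_pos: [-0.0548, 0.6938, 0.5267]
tool_rot: [-1.906, -1.713, -0.802]
wrist_force: [1.4, 0.6, -0.5]
width: 0.0004
grasp_force: 0.0
```

```bash
cat > s5.py <<'E'
from fast import *
import search2 as S
from plant import robot
o=robot.observe();q=np.clip(o['joints'],LO,HI);print(o['time_s'],q.round(2),fkj(q)[0].round(3),fkj(q)[1].round(2).tolist())
for mid in ([((.4,.5,.5),15)],[((.3,.6,.5),15)],[((.0,.7,.5),5),((.4,.5,.5),15)]):
    a,T,m=S.play(mid+S.post,q);print(mid,T,round(m,2),a.round(2),fkj(a)[0].round(2),fkj(a)[1][:,2].round(2))
E
python3 s5.py;  python3 rows.py '[[[0.4,0.5,0.5],15]]' 11
```

```text
31.85 [-2.47  0.4   0.94  1.68 -0.25  0.49 -1.62] [-0.055  0.693  0.527] [[0.06, 0.99, 0.12], [0.73, -0.13, 0.67], [0.68, 0.05, -0.73]]
[((0.4, 0.5, 0.5), 15)] 39 0.5 [ 0.82  1.23  0.35  0.7  -0.82  1.85  0.96] [ 0.53 -0.48  0.2 ] [ 0.12  0.67 -0.73]
[((0.3, 0.6, 0.5), 15)] 39 0.5 [ 0.82  1.23  0.35  0.7  -0.82  1.85  0.96] [ 0.53 -0.48  0.2 ] [ 0.12  0.67 -0.73]
[((0.0, 0.7, 0.5), 5), ((0.4, 0.5, 0.5), 15)] 40 0.5 [ 0.82  1.23  0.35  0.7  -0.82  1.85  0.96] [ 0.53 -0.48  0.2 ] [ 0.12  0.67 -0.73]
[-0.29, 1.0, -0.12]
[-0.29, 1.0, -0.12]
[-0.29, 1.0, -0.12]
[-0.29, 1.0, -0.12]
[-0.29, 1.0, -0.12]
[-0.29, 1.0, -0.12]
[-0.28, 1.0, -0.12]
[-0.28, 1.0, -0.12]
[-0.28, 1.0, -0.12]
[-0.27, 1.0, -0.12]
[-0.27, 1.0, -0.11]
12 [-1.12  0.28  0.49  1.79 -0.99  0.73 -0.14] [0.4 0.5 0.5] [ 0.12  0.67 -0.73]
```

apply_moves(plan=[[-1,-0.29,1,-0.12,0],[-1,-0.29,1,-0.12,0],[-1,-0.29,1,-0.12,0],[-1,-0.29,1,-0.12,0],[-1,-0.29,1,-0.12,0],[-1,-0.29,1,-0.12,0],[-1,-0.28,1,-0.12,0],[-1,-0.28,1,-0.12,0],[-1,-0.28,1,-0.12,0],[-1,-0.28,1,-0.12,0]])

```text
time_s: 32.85
tool_pos: [0.3291, 0.5271, 0.5043]
tool_rot: [-1.905, -1.711, -0.803]
wrist_force: [0.4, 1.2, -0.6]
width: 0.0005
grasp_force: 0.0
```

```bash
sed -i 's/((.4,.5,.5),15)\]/((.4,.45,.5),8)]/' s5.py; python3 s5.py;  python3 rows.py '[[[0.5,0.1,0.5],15],[[0.5,-0.42,0.45],20],[[0.53,-0.48,0.2],10]]' 40
```

```text
32.85 [-1.25  0.21  0.41  1.86 -0.88  0.58 -0.34] [0.329 0.527 0.504] [[0.06, 0.99, 0.12], [0.73, -0.13, 0.68], [0.68, 0.05, -0.73]]
[((0.4, 0.45, 0.5), 8)] 30 0.5 [ 0.82  1.23  0.35  0.7  -0.82  1.85  0.95] [ 0.53 -0.48  0.2 ] [ 0.12  0.68 -0.73]
[((0.3, 0.6, 0.5), 15)] 32 0.5 [ 0.82  1.23  0.35  0.7  -0.82  1.85  0.95] [ 0.53 -0.48  0.2 ] [ 0.12  0.68 -0.73]
[((0.0, 0.7, 0.5), 5), ((0.4, 0.5, 0.5), 15)] 40 0.5 [ 0.82  1.23  0.34  0.7  -0.82  1.85  0.95] [ 0.53 -0.48  0.2 ] [ 0.12  0.68 -0.73]
[-0.72, 0.53, -0.63]
[-0.72, 0.53, -0.63]
[-0.72, 0.53, -0.63]
[-0.72, 0.53, -0.63]
[-0.72, 0.53, -0.63]
[-0.73, 0.53, -0.63]
[-0.72, 0.53, -0.63]
[-0.72, 0.53, -0.63]
[-0.72, 0.53, -0.63]
[-0.72, 0.53, -0.63]
[-0.36, 0.27, -0.32]
[-0.87, 0.13, -0.66]
[-0.87, 0.13, -0.66]
[-0.87, 0.13, -0.66]
[-0.87, 0.13, -0.66]
[-0.87, 0.13, -0.66]
[-0.87, 0.13, -0.67]
[-0.87, 0.14, -0.67]
[-0.87, 0.13, -0.67]
[-0.87, 0.14, -0.66]
[-0.86, 0.13, -0.67]
[-0.87, 0.14, -0.66]
[-0.75, 0.11, -0.58]
[-0.91, 0.11, 0.61]
[-0.91, 0.11, 0.61]
[-0.91, 0.11, 0.61]
[-0.91, 0.11, 0.62]
[-0.91, 0.11, 0.61]
[-0.77, 0.1, 0.53]
29 [ 0.81  1.23  0.37  0.7  -0.84  1.85  0.96] [ 0.53 -0.48  0.2 ] [ 0.12  0.67 -0.73]
```

apply_moves(plan=[[-1,-0.72,0.53,-0.63,0],[-1,-0.72,0.53,-0.63,0],[-1,-0.72,0.53,-0.63,0],[-1,-0.72,0.53,-0.63,0],[-1,-0.72,0.53,-0.63,0],[-1,-0.72,0.53,-0.63,0],[-1,-0.72,0.53,-0.63,0],[-1,-0.72,0.53,-0.63,0],[-1,-0.72,0.53,-0.63,0],[-1,-0.72,0.53,-0.63,0]])

```text
time_s: 33.85
tool_pos: [0.4899, 0.1204, 0.5007]
tool_rot: [-1.905, -1.711, -0.803]
wrist_force: [0.6, 0.2, -0.2]
width: 0.0001
grasp_force: 0.0
```

apply_moves(plan=[[-1,-0.8,0.2,-0.65,0],[-1,-0.87,0.13,-0.66,0],[-1,-0.87,0.13,-0.66,0],[-1,-0.87,0.13,-0.66,0],[-1,-0.87,0.13,-0.66,0],[-1,-0.87,0.13,-0.66,0],[-1,-0.87,0.13,-0.66,0],[-1,-0.87,0.13,-0.66,0],[-1,-0.87,0.13,-0.66,0],[-1,-0.87,0.13,-0.66,0]])

```text
time_s: 34.85
tool_pos: [0.4912, -0.3153, 0.4585]
tool_rot: [-1.905, -1.71, -0.803]
wrist_force: [0.2, -1.0, 0.6]
width: 0.0005
grasp_force: 0.0
```

```bash
python3 s5.py|head -1;  python3 rows.py '[[[0.5,-0.42,0.45],20],[[0.53,-0.48,0.2],10]]' 40
```

```text
34.85 [ 0.55  0.77  0.63  1.12 -0.89  1.98  0.96] [ 0.491 -0.315  0.458] [[0.06, 0.99, 0.12], [0.73, -0.13, 0.68], [0.68, 0.05, -0.73]]
[-0.85, 0.22, -0.66]
[-0.85, 0.23, -0.67]
[-0.33, 0.09, -0.26]
[-0.91, 0.11, 0.62]
[-0.91, 0.11, 0.62]
[-0.91, 0.11, 0.62]
[-0.91, 0.11, 0.61]
[-0.9, 0.1, 0.62]
[-0.79, 0.09, 0.53]
9 [ 0.82  1.23  0.34  0.7  -0.82  1.85  0.95] [ 0.53 -0.48  0.2 ] [ 0.12  0.68 -0.73]
```

apply_moves(plan=[[-1,-0.85,0.22,-0.66,0],[-1,-0.85,0.22,-0.66,0],[-1,-0.33,0.09,-0.26,0],[-1,-0.91,0.11,0.62,0],[-1,-0.91,0.11,0.62,0],[-1,-0.91,0.11,0.62,0],[-1,-0.9,0.11,0.62,0],[-1,-0.8,0.1,0.55,0],[-1,-0.3,0.05,0.2,0],[-1,0,0,0,0]])

```text
time_s: 35.85
tool_pos: [0.5271, -0.471, 0.2255]
tool_rot: [-1.905, -1.706, -0.803]
wrist_force: [-0.1, 0.7, -0.1]
width: 0.0002
grasp_force: 0.0
```

Run:
```python
from fast import *
from plant import robot
import cv2
o=robot.observe();print(o['time_s'],o['tool_pos'],R.from_rotvec(o['tool_rot']).as_matrix().round(3).tolist())
q=np.clip(o['joints'],LO,HI);px=np.array([np.cos(np.radians(87.9)),np.sin(np.radians(87.9)),0]);py=np.array([-px[1],px[0],0]);B=np.array([.5362,-.2094,0])
M=R.from_rotvec(o['tool_rot']).as_matrix()
# lowest front corner of the closed tips rel. TCP
print('corner off', (-.009*M[:,0]).round(4))
for cx,cz in((-.15,.10),(-.15,.075),(-.118,.065),(-.118,.055),(-.118,.03)):
    # contact corner (mid-tip) at press x=cx,z=cz
    t=B+px*cx+np.array([0,0,cz])+.009*M[:,0]; a=run(q,t,25); print((cx,cz),'tcp',t.round(4),'q',a.round(2),'res',np.linalg.norm(fkj(a)[0]-t).round(4))
    g=B+px*-.115+np.array([0,0,.114])-t; print('   guard: axial',(-g@M[:,2]).round(4),'perp',(g@M[:,0]).round(4))
c=robot.capture('scene');cv2.imwrite('pics/s8.png',cv2.resize(c['image'][100:260,180:400,::-1],None,fx=3.5,fy=3.5))
```

```text
35.85 [ 0.52707858 -0.47098752  0.22546664] [[0.062, 0.991, 0.12], [0.724, -0.128, 0.678], [0.687, 0.045, -0.725]]
corner off [-0.0006 -0.0065 -0.0062]
(-0.15, 0.1) tcp [ 0.5313 -0.3528  0.1062] q [ 0.67  1.16  0.31  1.23 -0.84  1.46  1.17] res 0.0
   guard: axial -0.0137 perp 0.026
(-0.15, 0.075) tcp [ 0.5313 -0.3528  0.0812] q [ 0.67  1.19  0.31  1.23 -0.85  1.44  1.19] res 0.0
   guard: axial 0.0044 perp 0.0432
(-0.118, 0.065) tcp [ 0.5324 -0.3208  0.0712] q [ 0.64  1.18  0.29  1.32 -0.87  1.37  1.22] res 0.0
   guard: axial 0.0335 perp 0.0268
(-0.118, 0.055) tcp [ 0.5324 -0.3208  0.0612] q [ 0.64  1.19  0.29  1.32 -0.87  1.36  1.22] res 0.0
   guard: axial 0.0407 perp 0.0337
(-0.118, 0.03) tcp [ 0.5324 -0.3208  0.0362] q [ 0.64  1.23  0.28  1.31 -0.88  1.34  1.24] res 0.0
   guard: axial 0.0589 perp 0.0509
```

View pics/s8.png

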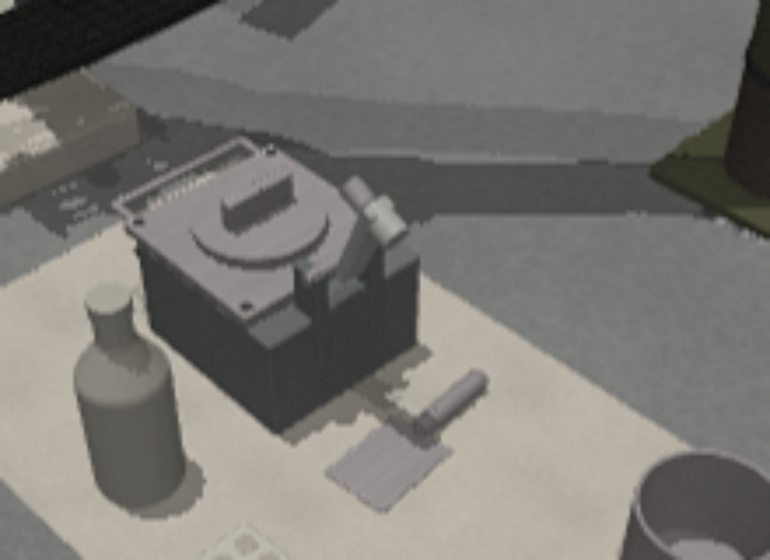

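The lid lies on the bed at crop (262,225) with the handle crosswise. The arm is stretched in from above and the open canister is undisturbed. Before descending I'll check the height of the white box behind the guard.

```bash
python3 - <<'E'
from h import *
import pickle
c=pickle.load(open('d0.pkl','rb'))['top'];P=cloud(c)
m=(P[...,1]<-.36)&(P[...,1]>-.75)&(P[...,0]>.35)&(P[...,0]<.7)&(P[...,2]>.02);q=P[m]
print(q.min(0),q.max(0))
E
for g in '[[0.53,-0.41,0.085],20]' ; do python3 rows.py "[$g,[[0.5313,-0.3528,0.0812],10]]" 20; done
```

```text
[ 0.35152036 -0.74999827  0.02000865] [ 0.69995057 -0.51711743  0.09974176]
[-0.38, -0.09, 1.0]
[-0.37, -0.08, 1.0]
[-0.37, -0.08, 1.0]
[-0.21, -0.05, 0.64]
[0.75, -0.12, 0.8]
[0.22, -0.04, 0.24]
6 [ 0.67  1.19  0.31  1.23 -0.85  1.44  1.19] [ 0.531 -0.353  0.081] [ 0.12  0.68 -0.73]
```

apply_moves(plan=[[-1,-0.38,-0.08,0.9,0],[-1,-0.38,-0.08,1,0],[-1,-0.37,-0.08,1,0],[-1,-0.21,-0.05,0.7,0],[-1,0,0,0,0],[-1,0.25,-0.04,0.25,0],[-1,0.35,-0.06,0.38,0],[-1,0.35,-0.06,0.38,0],[-1,0,0,0,0],[-1,0,0,0,0]])

```text
time_s: 36.9
tool_pos: [0.5326, -0.3582, 0.0849]
tool_rot: [-1.909, -1.715, -0.804]
wrist_force: [-0.3, -0.1, -0.4]
width: 0.0004
grasp_force: 0.0
```

```bash
cat > rel.py <<'E'
import numpy as np,sys
from scipy.spatial.transform import Rotation as R
from plant import robot
o=robot.observe();M=R.from_rotvec(o['tool_rot']).as_matrix();a=np.radians(87.9)
px=np.array([np.cos(a),np.sin(a),0]);py=np.array([-px[1],px[0],0]);B=np.array([.5362,-.2094,0])
c=o['tool_pos']-.009*M[:,0]; d=c-B
print(o['time_s'],o['tool_pos'].round(4),'corner in press',[round(float(v),4) for v in(d@px,d@py,d[2])],'F',o['wrist_force'].round(1))
for x,z in((-.150,.075),(-.118,.062),(-.118,.050),(-.118,.028)):
    t=B+px*x+np.array([0,0,z]); print((x,z),'shares',(M.T@(t-c)/.04).round(3))
E
python3 rel.py
```

```text
36.9 [ 0.5326 -0.3582  0.0849] corner in press [-0.1554, -0.0015, 0.0788] F [-0.3 -0.1 -0.4]
(-0.15, 0.075) shares [ 0.033 -0.056  0.156]
(-0.118, 0.062) shares [ 0.397 -0.145  0.934]
(-0.118, 0.05) shares [ 0.192 -0.16   1.153]
(-0.118, 0.028) shares [-0.183 -0.189  1.555]
```

apply_moves(plan=[[-1,-0.1,-0.02,0.2,0],[-1,0.1,-0.04,0.2,0],[-1,0.15,-0.04,0.2,0],[-1,0.15,-0.04,0.2,0],[-1,0.1,0,0.13,0],[-1,0,0,0,0],[-1,0,0,0,0],[-1,0,0,0,0],[-1,0,0,0,0],[-1,0,0,0,0]])

```text
time_s: 37.9
tool_pos: [0.5313, -0.3191, 0.0657]
tool_rot: [-1.908, -1.71, -0.803]
wrist_force: [-0.4, -0.4, 0.5]
width: 0.0006
grasp_force: 0.0
```

```bash
python3 rel.py
```

```text
37.9 [ 0.5313 -0.3191  0.0657] corner in press [-0.1164, 0.0012, 0.0596] F [-0.4 -0.4  0.5]
(-0.15, 0.075) shares [-0.348  0.125 -0.848]
(-0.118, 0.062) shares [ 0.012  0.036 -0.069]
(-0.118, 0.05) shares [-0.193  0.022  0.15 ]
(-0.118, 0.028) shares [-0.569 -0.005  0.55 ]
```

apply_moves(plan=[[-1,-0.06,0,0.055,0],[-1,-0.06,0,0.055,0],[-1,-0.06,0,0.055,0],[-1,-0.06,0,0.055,0],[-1,-0.06,0,0.055,0],[-1,-0.06,0,0.055,0],[-1,-0.06,0,0.055,0],[-1,-0.06,0,0.055,0],[-1,0,0,0,0],[-1,0,0,0,0]])

```text
time_s: 38.9
tool_pos: [0.5319, -0.3189, 0.0414]
tool_rot: [-1.902, -1.707, -0.806]
wrist_force: [-3.0, 2.6, 9.2]
width: 0.0001
grasp_force: 4.0
```

```bash
python3 rel.py
python3 - <<'E'
from h import *
c=robot.capture('scene');cv2.imwrite('pics/s9.png',cv2.resize(c['image'][100:260,180:400,::-1],None,fx=3.5,fy=3.5))
E
```

```text
38.9 [ 0.5319 -0.3189  0.0414] corner in press [-0.1161, 0.0006, 0.0352] F [-3.   2.6  9.2]
(-0.15, 0.075) shares [ 0.071  0.137 -1.299]
(-0.118, 0.062) shares [ 0.427  0.05  -0.517]
(-0.118, 0.05) shares [ 0.221  0.036 -0.3  ]
(-0.118, 0.028) shares [-0.158  0.01   0.098]
```

View pics/s9.png

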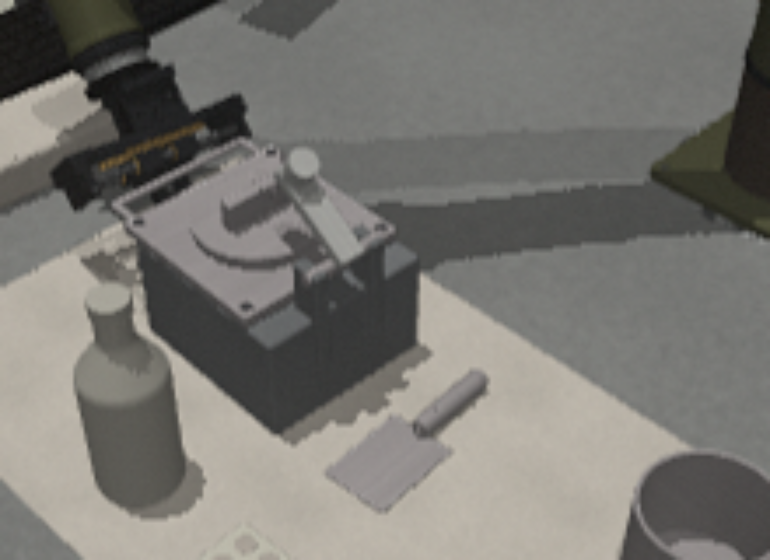

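The treadle is going down and the stamp arm has swung partly over the lid. I'll press on to the stop.

apply_moves(plan=[[-1,-0.03,0,0.03,0],[-1,-0.03,0,0.03,0],[-1,-0.03,0,0.03,0],[-1,-0.02,0,0.02,0],[-1,0,0,0,0],[-1,0,0,0,0],[-1,0,0,0,0],[-1,0,0,0,0],[-1,0,0,0,0],[-1,0,0,0,0]])

```text
time_s: 39.95
tool_pos: [0.5322, -0.3182, 0.0361]
tool_rot: [-1.899, -1.706, -0.808]
wrist_force: [-3.9, 3.5, 11.7]
width: 0.0003
grasp_force: 5.3
```

```bash
python3 rel.py|head -1
```

```text
39.95 [ 0.5322 -0.3182  0.0361] corner in press [-0.1154, 0.0003, 0.0298] F [-3.9  3.5 11.7]
```

apply_moves(plan=[[-1,-0.03,0,0.03,0],[-1,-0.03,0,0.03,0],[-1,-0.03,0,0.03,0],[-1,-0.02,0,0.02,0],[-1,0,0,0,0],[-1,0,0,0,0],[-1,0,0,0,0],[-1,0,0,0,0],[-1,0,0,0,0],[-1,0,0,0,0]])

```text
time_s: 40.95
tool_pos: [0.5323, -0.3179, 0.0347]
tool_rot: [-1.894, -1.704, -0.814]
wrist_force: [-9.5, 2.1, 32.0]
width: 0.0005
grasp_force: 15.1
```

```bash
python3 rel.py|head -1
```

```text
40.95 [ 0.5323 -0.3179  0.0347] corner in press [-0.115, 0.0002, 0.0285] F [-9.5  2.1 32. ]
```

Run:
```python
from h import *
c=robot.capture('scene');cv2.imwrite('pics/s10.png',cv2.resize(c['image'][120:230,190:310,::-1],None,fx=5,fy=5,interpolation=cv2.INTER_CUBIC))
P=cloud(c);m=(np.linalg.norm(P[...,:2]-[.5362,-.175],axis=2)<.05)&(P[...,2]>.137);q=P[m];print(len(q),q[:,2].min(),np.percentile(q[:,2],[10,50,90]))
```

```text
331 0.13733122305420198 [0.14398794 0.16411843 0.18471534]
```

View pics/s10.png

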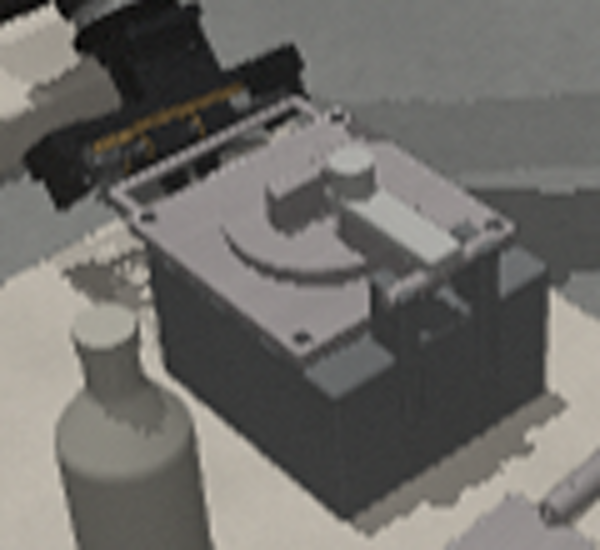

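The stamp arm lies level with its foot on the lid. I'll push a touch more and hold, to be sure of the stop.

apply_moves(plan=[[-1,-0.03,0,0.03,0],[-1,-0.015,0,0.015,0],[-1,0,0,0,0],[-1,0,0,0,0],[-1,0,0,0,0],[-1,0,0,0,0],[-1,0,0,0,0],[-1,0,0,0,0],[-1,0,0,0,0],[-1,0,0,0,0]])

```text
time_s: 42.0
tool_pos: [0.5323, -0.3178, 0.0344]
tool_rot: [-1.892, -1.703, -0.817]
wrist_force: [-13.3, 2.0, 42.6]
width: -0.0001
grasp_force: 19.7
```

```bash
python3 rel.py|head -1
```

```text
42.0 [ 0.5323 -0.3178  0.0344] corner in press [-0.115, 0.0002, 0.0282] F [-13.3   2.   42.6]
```

Firm stop: 0.3 mm of travel for 2.5 mm commanded, at 43 N. Now I'll let the treadle up slowly and back out.

apply_moves(plan=[[-1,0.07,0,-0.065,0],[-1,0.07,0,-0.065,0],[-1,0.07,0,-0.065,0],[-1,0.07,0,-0.065,0],[-1,0.07,0,-0.065,0],[-1,0.07,0,-0.065,0],[-1,0.07,0,-0.065,0],[-1,0.07,0,-0.065,0],[-1,0.07,0,-0.065,0],[-1,0,0,0,0]])

```text
time_s: 43.0
tool_pos: [0.5318, -0.3188, 0.0592]
tool_rot: [-1.907, -1.711, -0.803]
wrist_force: [-0.4, -0.3, 0.3]
width: 0.0005
grasp_force: 0.0
```

```bash
python3 rel.py
```

```text
43.0 [ 0.5318 -0.3188  0.0592] corner in press [-0.1161, 0.0007, 0.0531] F [-0.4 -0.3  0.3]
(-0.15, 0.075) shares [-0.242  0.121 -0.973]
(-0.118, 0.062) shares [ 0.118  0.033 -0.193]
(-0.118, 0.05) shares [-0.087  0.018  0.025]
(-0.118, 0.028) shares [-0.463 -0.008  0.425]
```

apply_moves(plan=[[-1,0.02,0,-0.1,0],[-1,-0.06,0.03,-0.2,0],[-1,-0.06,0.03,-0.2,0],[-1,-0.08,0.03,-0.25,0],[-1,-0.1,0.04,-0.35,0],[-1,-0.1,0.04,-0.4,0],[-1,-0.1,0.04,-0.4,0],[-1,-0.1,0,-0.4,0],[-1,0,0,0,0],[-1,0,0,0,0]])

```text
time_s: 44.0
tool_pos: [0.5271, -0.3992, 0.1105]
tool_rot: [-1.908, -1.71, -0.803]
wrist_force: [-0.6, 0.4, -0.4]
width: 0.0003
grasp_force: 0.0
```

```bash
python3 rel.py|head -1
python3 - <<'E'
from h import *
for n in('top','scene'):
    c=robot.capture(n);P=cloud(c)
    m=(np.linalg.norm(P[...,:2]-[.536,-.209],axis=2)<.08)&(abs(P[...,2]-.132)<.005)&(c['range_z']>0)
    k,l,s,ce=cv2.connectedComponentsWithStats(m.astype(np.uint8));q=P[l==1+np.argmax(s[1:,4])]
    print(n,len(q),np.median(q[:,2]),cv2.minEnclosingCircle(q[:,:2].astype(np.float32)*1000))
    h=(np.linalg.norm(P[...,:2]-[.536,-.209],axis=2)<.05)&(abs(P[...,2]-.162)<.005)
    q=P[h];print('handle',len(q),cv2.minAreaRect(q[:,:2].astype(np.float32)*1000) if len(q) else 0)
    f=(P[...,2]>.03)&(P[...,2]<.06)&(P[...,1]<-.29)&(P[...,1]>-.345)&(P[...,0]>.46)&(P[...,0]<.62)
    print('treadle',f.sum(),np.median(P[f][:,2]) if f.sum() else 0)
    if n=='scene': cv2.imwrite('pics/s11.png',cv2.resize(c['image'][100:300,160:440,::-1],None,fx=2.8,fy=2.8,interpolation=cv2.INTER_CUBIC))
E
```

```text
44.0 [ 0.5271 -0.3992  0.1105] corner in press [-0.1966, 0.0024, 0.1043] F [-0.6  0.4 -0.4]
top 1573 0.13184353956703454 ((534.7689208984375, -209.62704467773438), 60.714603424072266)
handle 168 ((534.2552490234375, -208.48226928710938), (12.88292407989502, 68.68097686767578), 87.50723266601562)
treadle 357 0.04988120472428692
scene 617 0.13263205419221136 ((536.1641235351562, -205.7458038330078), 61.42504119873047)
handle 86 ((537.7701416015625, -204.94906616210938), (15.496872901916504, 68.6998291015625), 89.93534851074219)
treadle 2 0.04864656975234921
```

View pics/s11.png

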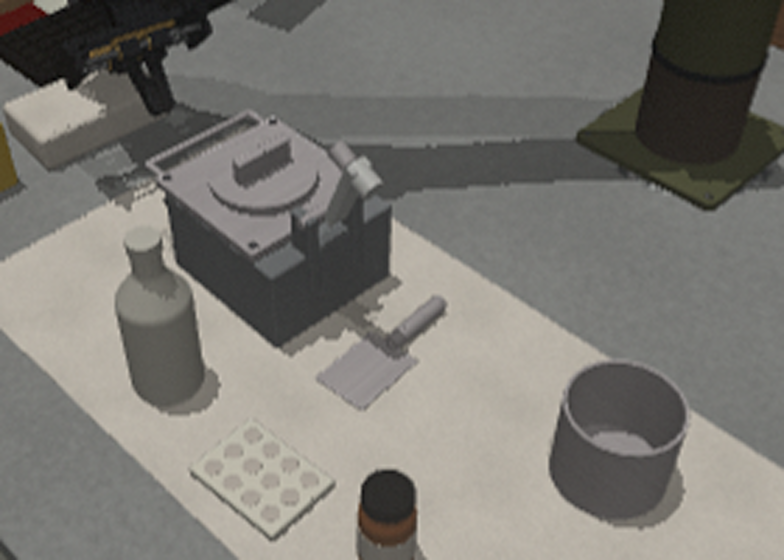

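The lid is flat in the middle of the bed at (265,175) with the handle crosswise. The stamp arm is back at rest, the treadle is up at z ≈ 0.050, and the gripper is clear. The canister and bystanders are undisturbed, so I'm handing in.

```bash
python3 -c "
from plant import robot
print(robot.finish_job())"
```

```text
the job is handed in; nothing more can be done
None
```

The lid was vented (tipped about 16°), laid handle-up and crosswise on the middle of the bed and stamped with the treadle down on its stop; the treadle is back up, and the job was handed in at about 44 s (no verdict was returned).

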